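Set out the assay things in their fitted holders

ROBOT

A 7-joint arm with a two-finger parallel gripper is mounted at the origin on a cart in front of the work surface, level with it; the furniture and walls round the work are solid. World frame = base frame: x ahead of the robot, y to its left, z up, the work surface at z = 0. Lengths are in m, angles in rad, forces in N, time in s.
With the tool pointing down it reaches from about 0.4 to 0.875 m from the base axis. Payload 6.5 kg.
Tool frame: the origin (TCP) lies midway between the tips of the shut fingers; the grasp point (between the pads) lies 19 mm behind it (ctrl.grip_point_offset is the z of the grasp point in the tool frame, in m); z points along the fingers, x is the direction in which the jaws open and shut, and the axes are right-handed (so a half turn about z gives the same grasp; the last joint's range is limited). The gripper opens to 85 mm and grips with 20 to 120 N. Pads are 22 mm wide; open, the fingers measure 114 mm over their backs; the gripper's body (76 mm by 85 mm) begins 54 mm behind the grasp point. The pads swing forward as they close: fully open they stand 13 mm farther back than shut.
Start: joints at [1.054, 0.536, -0.004, 1.538, 0.003, 1.067, -0.071], TCP at [0.283, -0.585, 0.231] pointing down, gripper open.
Joint ranges: [-2.7, 2.7], [-0.37, 2.16], [-1.27, 1.26], [0.24, 2.4], [-1.31, 4.45], [0.19, 1.91], [-2.76, 2.76]. Speed limits (rad/s): [2.39, 2.39, 3.14, 3.14, 3.14, 3.14, 3.14].

INTERFACE

Orientations are given as a unit quaternion [w, x, y, z].
In Python, from rig import ctrl gives the robot as it stands.
- The arm moves only by the tool drive_tool, never from a script. Its argument "moves" is a list of rows, each an object of numbers: "dx", "dy", "dz": the shift along the tool's x, y, z in mm; "yaw": the turn about the tool's z in rad; "grip": the closure, from -1 (fully open) to 1 (shut). A call has 1 to 8 rows; each row is the pose to reach, as a shift and turn from the pose measured when the call began, along the tool's axes at that moment; what a row does not reach only later rows make up. A row lasts 1/8 s, in which the tool goes at most 62.5 mm and 10.7 degrees, less where a joint would pass 70% of its speed; a pose out of reach is approached as far as the arm can. A call with a gripper value outside its range is refused whole. The fingers move at their own pace and stop on an object; "newtons" is the grip in N (left out, the last holds). Time passes only in rows, so rows that repeat a pose let the fingers close. It gives the time, the measured TCP pose, the force and the opening at its end, in the units of the state.
- ctrl.read_state(): the state, without advancing time (a new reading comes with each control period).
- ctrl.camera(name): name is "scene" or "top"; returns the picture (384x512x3 uint8, red, green, blue); there is no depth.
- ctrl.camera_params(name): a dict with "vfov" (degrees; the focal length in pixels is half the picture's height over the tangent of half this angle, whatever the lens; pixels are square), "cx", "cy" (the principal point, pixels), "distortion" ([k1, k2, p1, p2, k3] as OpenCV has them; the pictures are not rectified), "rvec" (rotation vector, rad) and "tvec" (3), from world to camera coordinates, as OpenCV has them. Camera axes: x right, y down, z forward; pixel columns grow to the right and rows downward; lengths in m; the calibration is good to about 2 mm. A picture is of the moment at which its call begins. camera_params takes no time and is no camera call.
- ctrl.job_done(): hands the job in, once; it reports no verdict.
The state is a dict: "time": time; "q": joint angles; "joint_velocities": joint speeds; "joint_efforts": joint torques, N m; "eef_pos": TCP position; "eef_rot": TCP orientation; "force": force on the tool from outside, world axes, zero at the start; "ft_torque": the same for the moment, N m; "gripper_width": finger opening in m.
Only numpy, scipy, OpenCV 4.12 (cv2) and the standard library are available. Lean on these libraries where they do the work, as an engineer would, in place of code of your own. Each camera call takes 0.05 s, during which the arm holds its last target.

TASK

The white reagent bottle, the small glass vial, the red cuvette box and the timer lie scattered along the front edge of the worktop: put each into the white low-rimmed holder whose recess fits its shape and size, sitting flat on the bottom inside the rim. Set each one down rather than letting it drop, keep the bottle and the vial upright, and leave the beaker and the orange carton standing where they are.

Things in the scene. Friction and masses are not known exactly. Their poses are not given: they have to be found in the camera images.
- bottle: white reagent bottle with a label and a red screw cap, standing near the front edge (similar bottles along the back wall are not part of the job); 52 mm diameter up to about 80 mm, cap about 37 mm diameter, 102 mm tall, about 140 g. Origin: centre of its underside; z up along the bottle.
- vial: small glass vial with a broad blue screw cap, standing near the front edge; body 23 mm diameter, cap (from 44 mm up) 25 mm diameter, 53 mm tall, about 20 g. Origin: centre of its underside; z up along the vial.
- cuvette_box: flat red oblong box lying near the front edge, 40 mm (its x) by 72 mm (its y), 21 mm high, about 50 g. Origin: centre of its underside. Either end may come first in the holder.
- lab_timer: light, nearly square digital timer with three buttons, lying face up near the front edge, 58 mm (its x) by 62 mm (its y), 18 mm high, about 70 g. Origin: centre of its underside. Its holder takes it in any quarter turn.
- holder_bottle: larger round white holder fixed to the worktop: round recess 68 mm in diameter for the bottle, with a grey lining; rim 4 mm wide, its top 6 mm above the worktop; recess floor 2 mm above the worktop. Origin: centre of its underside, on the worktop.
- holder_vial: smaller round white holder fixed to the worktop: round recess 40 mm in diameter for the vial, with a grey lining; rim 4 mm wide, its top 6 mm above the worktop; recess floor 2 mm above the worktop. Origin: centre of its underside, on the worktop.
- holder_box: oblong white holder fixed to the worktop: recess 56 mm (its x) by 88 mm (its y) for the red box, which lies with its long side along the long side of the recess; rim 4 mm wide, its top 6 mm above the worktop; recess floor 2 mm above the worktop. Origin: centre of its underside, on the worktop.
- holder_timer: nearly square white holder fixed to the worktop: recess 74 mm (its x) by 78 mm (its y) for the timer; rim 4 mm wide, its top 6 mm above the worktop; recess floor 2 mm above the worktop. Origin: centre of its underside, on the worktop.
- beaker: bystander, loose: small clear plastic beaker, 51 mm diameter at the mouth, 53 mm tall, standing near the front edge. Origin: centre of its underside.
- carton: bystander, loose: orange carton, 50 x 62 mm, 40 mm high, at the right, next to the large centrifuge. The box-shaped photometer (left) and the taller centrifuge (right) stand close behind the strip where the things lie. Origin: centre of its underside.
Things that resemble listed ones, but are neither listed nor needed, are in the scene too. What is shaped like the lab_timer but green or turquoise is not meant.

How it is judged:
By the outcome, as a careful person would: the job done as asked, in the order asked, and still so for the second after the job is handed in, with the robot touching nothing.
It also fails if it takes over 128 s, if anything falls off the work surface, if the arm or the gripper's body presses on something with over 40 N, if the wrist force passes 120 N, or if a joint passes its speed limit or range.

## Working session

There is one attempt and no reset: what is moved stays moved. The work goes in short steps, Python scripts to look and compute and a tool call to move; the robot and the scene stay as the last step left them, time stands still between calls to the robot, and variables do not carry over. Pictures are saved under pics/ and viewed, and the job is handed in when it is done.

Besides the shell and the picture viewer there is one more tool, called after ">>>" as name(argument=value, ...), one argument or row to a line, values as JSON. drive_tool: Moves the arm, as the interface text tells. Its arguments: {"type":"object","properties":{"moves":{"type":"array","items":{"type":"object","properties":{"dx":{"type":"number"},"dy":{"type":"number"},"dz":{"type":"number"},"yaw":{"type":"number"},"grip":{"type":"number"}}}},"newtons":{"type":"number"}},"required":["moves"]}

```bash
ls; mkdir -p pics
python3 - <<'E'
from rig import ctrl
import cv2,json
for n in("scene","top"):
    im=ctrl.camera(n); cv2.imwrite(f"pics/{n}0.png",im[:,:,::-1]); print(n,ctrl.camera_params(n))
print(ctrl.read_state(),ctrl.grip_point_offset)
E
```

```text
pics
scene {'vfov': 56.84293530930929, 'cx': 254.28926222500553, 'cy': 197.41247097874322, 'distortion': array([-0.0943733,  0.       ,  0.       ,  0.       ,  0.       ]), 'rvec': array([ 0.91894048, -2.27769012,  1.28611807]), 'tvec': array([0.36086759, 0.21674248, 0.8183397 ])}
top {'vfov': 55.42965237409217, 'cx': 252.6342458782476, 'cy': 190.908024564934, 'distortion': array([-0.0270685,  0.       ,  0.       ,  0.       ,  0.       ]), 'rvec': array([ 2.21285818, -2.15837266,  0.0919013 ]), 'tvec': array([-0.04036896,  0.51321866,  0.98312196])}
{'time': 0.1, 'q': array([ 1.05375172,  0.53708928, -0.00438726,  1.53878243,  0.00260017,
        1.06731126, -0.07119816]), 'joint_velocities': array([ 0.00148909, -0.00238317,  0.00029891, -0.00153574, -0.00062808,
       -0.00038366, -0.00032505]), 'joint_efforts': array([ 2.69361626e-03, -5.84566712e+01,  1.05122544e+00, -2.59776360e+01,
        1.24981746e-02,  4.57061600e-03,  2.60856672e-05]), 'eef_pos': array([ 0.28292853, -0.58455253,  0.23049876]), 'eef_rot': array([-3.58419114e-04,  8.47275505e-01, -5.31153077e-01, -7.06810480e-04]), 'force': array([-0.09062263, -0.07736846,  0.39773587]), 'ft_torque': array([ 0.02890953, -0.00586771,  0.00070213]), 'gripper_width': 0.08529267739182467} -0.0187
```

View pics/scene0.png

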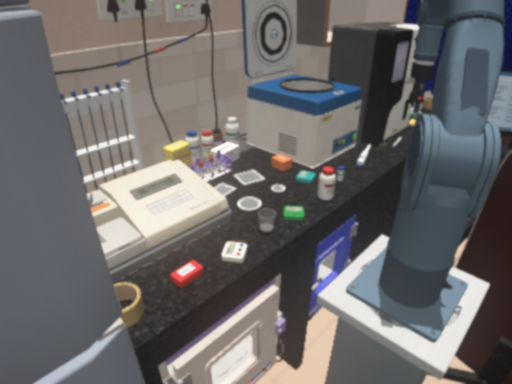

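View pics/top0.png

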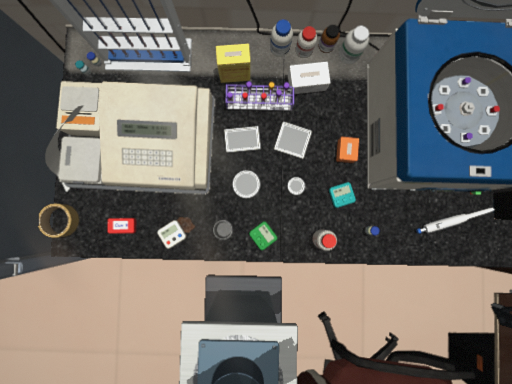

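The top view shows the objects: box (121,226), white timer (172,234), beaker (223,230), bottle (325,240) and vial (373,231). The holders are at (246,184) round large, (296,186) round small, (242,138) oblong and (293,140) square. The lookalikes are a green timer (263,235), a turquoise timer (342,195), bottles along the back wall (283–357,35), vials at top left (80–92,60), and the purple rack (260,95). The front-edge red box, white timer, red-cap bottle and blue-cap vial fit the descriptions, so I'll check them in a crop.

Run:
```python
import cv2
im=cv2.imread("pics/top0.png")
a=cv2.resize(im[115:265,100:260],None,fx=5,fy=5,interpolation=cv2.INTER_CUBIC)[:600]
cv2.imwrite("pics/c1.png",cv2.resize(im[120:260,100:255],None,fx=4.2,fy=4.2,interpolation=cv2.INTER_CUBIC))
cv2.imwrite("pics/c2.png",cv2.resize(im[115:260,235:395],None,fx=4,fy=4,interpolation=cv2.INTER_CUBIC))
```

```text
(no output)
```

View pics/c1.png

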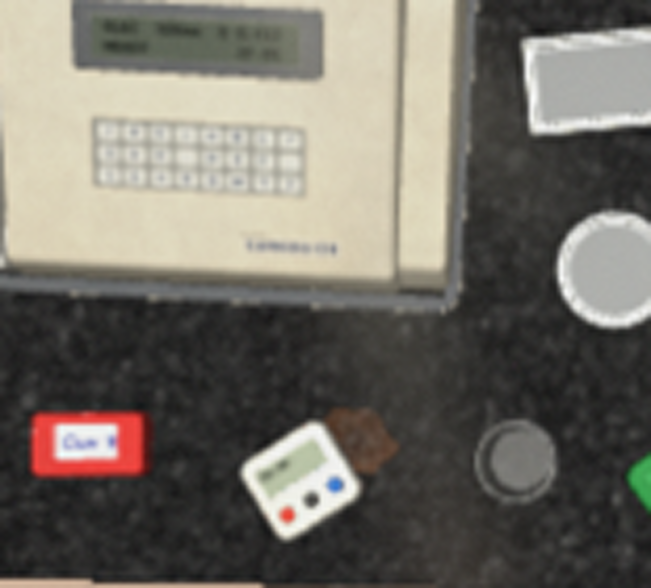

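View pics/c2.png

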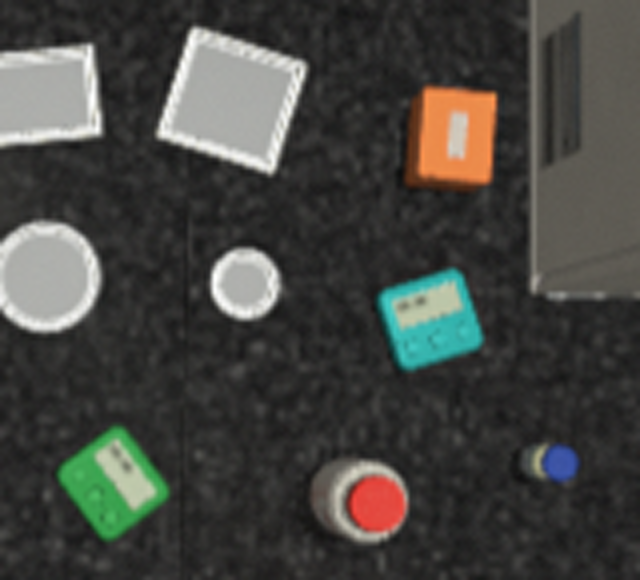

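```bash
cat > h.py <<'E'
import numpy as np, cv2
from rig import ctrl
from scipy.spatial.transform import Rotation as R
def cam(n):
    p=ctrl.camera_params(n); f=192/np.tan(np.radians(p['vfov']/2))
    K=np.array([[f,0,p['cx']],[0,f,p['cy']],[0,0,1]]); return K,p['distortion'],p['rvec'],p['tvec']
def unproj(n,px,z):
    K,d,r,t=cam(n); u=cv2.undistortPoints(np.float64(px).reshape(-1,1,2),K,d).reshape(-1,2)
    Rm=cv2.Rodrigues(r)[0]; C=-Rm.T@t
    D=np.c_[u,np.ones(len(u))]@Rm
    return C[:2]+D[:,:2]*((z-C[2])/D[:,2])[:,None]
def proj(n,P):
    K,d,r,t=cam(n); return cv2.projectPoints(np.float64(P).reshape(-1,1,3),r,t,K,d)[0].reshape(-1,2)
def tool():
    s=ctrl.read_state(); w,x,y,z=s['eef_rot']; return s,R.from_quat([x,y,z,w])
def go(p,ang=None):
    """shift in tool mm to TCP target p; ang = wanted world angle (rad) of tool x axis mod pi"""
    s,r=tool(); d=r.inv().apply(np.array(p)-s['eef_pos'])*1000
    X=r.as_matrix()[:,0]; a=np.arctan2(X[1],X[0]); y=0
    if ang is not None:
        y=-((ang-a+np.pi/2)%np.pi-np.pi/2)
    print('t %.2f'%s['time'],'eef',s['eef_pos'].round(4),'toolx deg %.1f'%np.degrees(a),'q7 %.2f'%s['q'][6],'w %.4f'%s['gripper_width'],'F',s['force'].round(1),'| d',d.round(1),'yaw %.3f'%y,'tilt %.2f'%np.degrees(np.arccos(-r.as_matrix()[2,2])))
def seg(n,im,lo,hi,roi,z):
    x0,y0,x1,y1=roi; s=4
    c=cv2.resize(im[y0:y1,x0:x1],None,fx=s,fy=s,interpolation=cv2.INTER_CUBIC)
    m=cv2.inRange(cv2.cvtColor(c,cv2.COLOR_RGB2HSV),np.array(lo),np.array(hi))
    cs=cv2.findContours(m,cv2.RETR_EXTERNAL,cv2.CHAIN_APPROX_NONE)[0]
    k=max(cs,key=cv2.contourArea).reshape(-1,2)
    px=(k+.5)/s-.5+[x0,y0]
    w=unproj(n,px,z)
    (cx,cy),(a,b),an=cv2.minAreaRect((w*1000).astype(np.float32))
    M=cv2.moments((w*1e4).astype(np.float32).reshape(-1,1,2))
    (ex,ey),er=cv2.minEnclosingCircle((w*1000).astype(np.float32))
    return dict(c=(round(cx,1),round(cy,1)),mean=(round(M['m10']/M['m00']/10,1),round(M['m01']/M['m00']/10,1)),size=(round(a,1),round(b,1)),ang=round(an,1),eqd=round(2*np.sqrt(abs(M['m00'])/100/np.pi),1))
E
cat > m.py <<'E'
from h import *
im=cv2.imread("pics/top0.png")[:,:,::-1].copy()
W=([0,0,120],[180,60,255])
print('box',seg('top',im,[170,120,120],[180,255,255],(95,205,150,245),.021), seg('top',im,[0,120,120],[10,255,255],(95,205,150,245),.021))
print('timer',seg('top',im,*W,(150,215,200,252),.018))
print('cap',seg('top',im,[170,130,100],[180,255,255],(305,220,350,260),.102),seg('top',im,[0,130,100],[10,255,255],(305,220,350,260),.102))
print('vial',seg('top',im,[105,120,60],[130,255,255],(355,215,395,245),.053))
for n,roi in dict(hb=(225,163,268,205),hv=(280,170,313,203),hx=(218,118,268,160),ht=(268,115,320,165)).items(): print(n,seg('top',im,*W,roi,.006))
print('carton',seg('top',im,[5,120,120],[20,255,255],(325,125,370,170),.04))
for px in [(223,230)]: print('beaker', unproj('top',[px],.053))
print('photom front/right edge', unproj('top',[(211,190),(60,185)],.0), 'edge',unproj('top',[(300,262)],0),'centrif',unproj('top',[(368,188)],0))
E
python3 m.py
```

```text
box {'c': (413.0, 309.8), 'mean': (413.3, 310.0), 'size': (8.8, 1.4), 'ang': 2.8, 'eqd': np.float64(3.0)} {'c': (411.1, 330.0), 'mean': (411.0, 330.1), 'size': (41.7, 73.2), 'ang': 2.7, 'eqd': np.float64(61.1)}
timer {'c': (391.4, 191.4), 'mean': (391.3, 191.5), 'size': (59.6, 63.9), 'ang': 34.2, 'eqd': np.float64(67.7)}Traceback (most recent call last):
  File "m.py", line 6, in <module>
    print('cap',seg('top',im,[170,130,100],[180,255,255],(305,220,350,260),.102),seg('top',im,[0,130,100],[10,255,255],(305,220,350,260),.102))
                ~~~^^^^^^^^^^^^^^^^^^^^^^^^^^^^^^^^^^^^^^^^^^^^^^^^^^^^^^^^^^^^^
  File "h.py", line 28, in seg
    k=max(cs,key=cv2.contourArea).reshape(-1,2)
      ~~~^^^^^^^^^^^^^^^^^^^^^^^^
ValueError: max() iterable argument is empty
```

```bash
sed -i "s/^print('cap'.*/print('cap',seg('top',im,[0,130,100],[10,255,255],(305,220,350,260),.102))/" m.py; python3 m.py; python3 -c "
from h import *
go([.55,-.3,.25],0)"
```

```text
box {'c': (413.0, 309.8), 'mean': (413.3, 310.0), 'size': (8.8, 1.4), 'ang': 2.8, 'eqd': np.float64(3.0)} {'c': (411.1, 330.0), 'mean': (411.0, 330.1), 'size': (41.7, 73.2), 'ang': 2.7, 'eqd': np.float64(61.1)}
timer {'c': (391.4, 191.4), 'mean': (391.3, 191.5), 'size': (59.6, 63.9), 'ang': 34.2, 'eqd': np.float64(67.7)}
cap {'c': (387.9, -220.1), 'mean': (388.0, -220.0), 'size': (35.1, 34.7), 'ang': 45.7, 'eqd': np.float64(34.7)}
vial {'c': (415.5, -353.2), 'mean': (415.1, -353.4), 'size': (24.0, 23.4), 'ang': 27.1, 'eqd': np.float64(23.6)}
hb {'c': (534.8, -8.3), 'mean': (534.9, -8.3), 'size': (77.7, 76.6), 'ang': 1.4, 'eqd': np.float64(77.0)}
hv {'c': (533.3, -147.5), 'mean': (533.4, -147.7), 'size': (49.2, 48.7), 'ang': 46.2, 'eqd': np.float64(49.1)}
hx {'c': (661.6, 6.2), 'mean': (661.6, 6.2), 'size': (67.4, 98.4), 'ang': 7.4, 'eqd': np.float64(89.9)}
ht {'c': (663.4, -136.7), 'mean': (663.2, -136.6), 'size': (88.3, 85.5), 'ang': 73.4, 'eqd': np.float64(96.3)}
carton {'c': (635.2, -286.1), 'mean': (635.4, -286.3), 'size': (52.3, 65.2), 'ang': 86.1, 'eqd': np.float64(64.2)}
beaker [[0.40641637 0.04805913]]
photom front/right edge [[0.51519884 0.08881351]
 [0.51857427 0.514133  ]] edge [[ 0.32184591 -0.1634465 ]] centrif [[ 0.5320006  -0.35220176]]
t 0.10 eef [ 0.2829 -0.5846  0.2305] toolx deg -64.2 q7 -0.07 w 0.0853 F [-0.1 -0.1  0.4] | d [-139.8 -364.4  -19.3] yaw -1.120 tilt 0.09
```

```bash
python3 -c "
from h import *
go([.388,-.220,.20],np.radians(-30))"
```

```text
t 0.10 eef [ 0.2829 -0.5846  0.2305] toolx deg -64.2 q7 -0.07 w 0.0853 F [-0.1 -0.1  0.4] | d [-282.3 -253.4   30.9] yaw -0.596 tilt 0.09
```

>>> drive_tool(
  moves=[
    {"dx": -50,"dy": -45,"dz": 5,"yaw": -0.1,"grip": -1},
    {"dx": -100,"dy": -90,"dz": 10,"yaw": -0.2,"grip": -1},
    {"dx": -145,"dy": -130,"dz": 15,"yaw": -0.3,"grip": -1},
    {"dx": -190,"dy": -170,"dz": 20,"yaw": -0.4,"grip": -1},
    {"dx": -230,"dy": -210,"dz": 25,"yaw": -0.5,"grip": -1},
    {"dx": -265,"dy": -240,"dz": 30,"yaw": -0.58,"grip": -1},
    {"dx": -282,"dy": -253,"dz": 31,"yaw": -0.596,"grip": -1},
    {"dx": -282,"dy": -253,"dz": 31,"yaw": -0.596,"grip": -1},
  ],
  newtons=40,
)

```text
time: 1.1
eef_pos: [0.3878, -0.2199, 0.1999]
eef_rot: [-0.001, 0.966, -0.258, -0.001]
force: [0.0, -0.1, 0.2]
gripper_width: 0.0856
```

```bash
python3 -c "
from h import *
go([.388,-.220,.040],np.radians(-30))"
```

```text
t 1.10 eef [ 0.3878 -0.2199  0.1999] toolx deg -30.0 q7 -0.20 w 0.0856 F [ 0.  -0.1  0.2] | d [5.000e-01 1.000e-01 1.599e+02] yaw 0.001 tilt 0.10
```

>>> drive_tool(
  moves=[
    {"dz": 50,"grip": -1},
    {"dz": 95,"grip": -1},
    {"dz": 130,"grip": -1},
    {"dz": 150,"grip": -1},
    {"dz": 160,"grip": -1},
    {"dz": 160,"grip": -1},
  ],
)

```text
invalid input at $.moves[0]: expected keys dx, dy, dz, yaw, grip
```

>>> drive_tool(
  moves=[
    {"dz": 0,"grip": 0},
    {"dz": 0,"grip": 0.2},
    {"dz": 0,"grip": 0.4},
    {"dz": 0,"grip": 0.6},
    {"dz": 0,"grip": 0.8},
    {"dz": 0,"grip": 1},
    {"dz": 0,"grip": 1},
    {"dz": 0,"grip": 1},
  ],
)

```text
invalid input at $.moves[0]: expected keys dx, dy, dz, yaw, grip
```

```bash
python3 -c "
from h import *
im=ctrl.camera('scene');cv2.imwrite('pics/s1.png',cv2.resize(im[120:260,240:440,::-1],None,fx=4,fy=4))
go([.388,-.220,.20])
go([.5349,-.0083,.20])"
```

```text
t 1.15 eef [ 0.3876 -0.2214  0.2   ] toolx deg -30.1 q7 -0.20 w 0.0852 F [-0.3 -0.2  0.4] | d [-0.3 -1.4 -0. ] yaw 0.000 tilt 0.07
t 1.15 eef [ 0.3876 -0.2214  0.2   ] toolx deg -30.1 q7 -0.20 w 0.0852 F [-0.3 -0.2  0.4] | d [  20.7 -258.2   -0. ] yaw 0.000 tilt 0.07
```

View pics/s1.png

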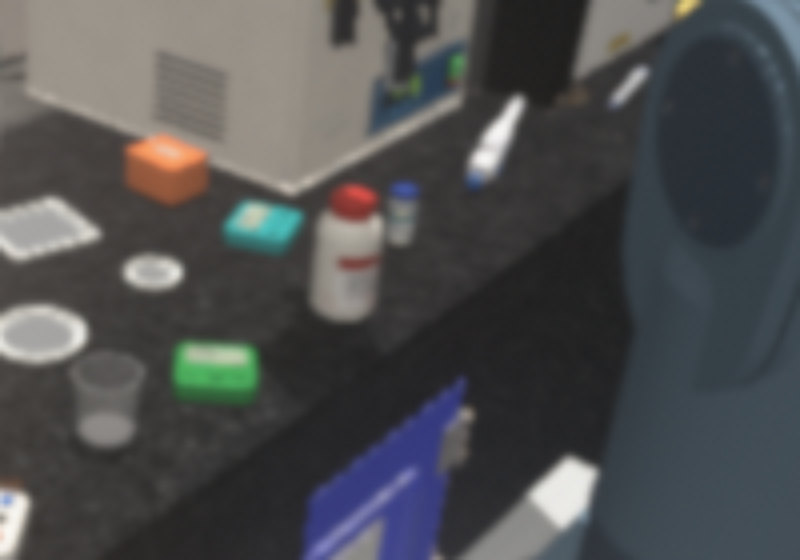

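Nothing moved; every row needs all five keys. The crop shows the bottle (345,260 in the crop), with the open fingers above it at about (370,30).

>>> drive_tool(
  moves=[
    {"dx": 0,"dy": -1,"dz": 50,"yaw": 0,"grip": -1},
    {"dx": 0,"dy": -1,"dz": 95,"yaw": 0,"grip": -1},
    {"dx": 0,"dy": -1,"dz": 130,"yaw": 0,"grip": -1},
    {"dx": 0,"dy": -1,"dz": 150,"yaw": 0,"grip": -1},
    {"dx": 0,"dy": -1,"dz": 160,"yaw": 0,"grip": -1},
    {"dx": 0,"dy": -1,"dz": 160,"yaw": 0,"grip": -1},
  ],
)

```text
time: 1.9
eef_pos: [0.3876, -0.2215, 0.0397]
eef_rot: [0.0, 0.965, -0.26, -0.001]
force: [0.1, -0.2, 0.9]
gripper_width: 0.0858
```

```bash
python3 -c "
from h import *
print(proj('scene',[.388,-.22,.2]))
im=ctrl.camera('scene');cv2.imwrite('pics/s2.png',cv2.resize(im[120:260,240:440,::-1],None,fx=4,fy=4))
go([.388,-.220,.04])"
```

```text
[[330.59778451 140.20655821]]
t 1.95 eef [ 0.3881 -0.2214  0.0403] toolx deg -30.2 q7 -0.33 w 0.0853 F [ 0.6 -0.2 -0. ] | d [-0.7 -1.2  0.3] yaw 0.000 tilt 0.03
```

View pics/s2.png

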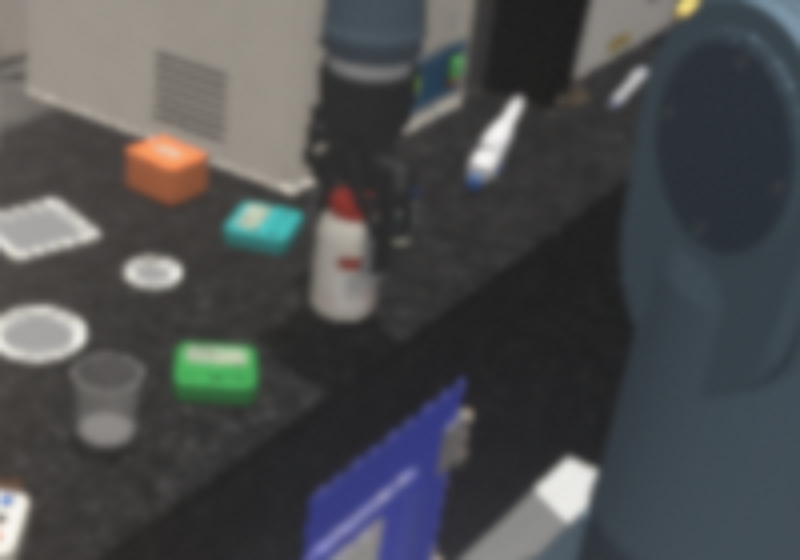

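The fingers straddle the bottle with a near finger at about (375,220) in the crop. Closing now.

>>> drive_tool(
  moves=[
    {"dx": 0,"dy": -1,"dz": 0,"yaw": 0,"grip": 0},
    {"dx": 0,"dy": -1,"dz": 0,"yaw": 0,"grip": 0.3},
    {"dx": 0,"dy": -1,"dz": 0,"yaw": 0,"grip": 0.6},
    {"dx": 0,"dy": -1,"dz": 0,"yaw": 0,"grip": 1},
    {"dx": 0,"dy": -1,"dz": 0,"yaw": 0,"grip": 1},
    {"dx": 0,"dy": -1,"dz": 0,"yaw": 0,"grip": 1},
    {"dx": 0,"dy": -1,"dz": 0,"yaw": 0,"grip": 1},
  ],
)

```text
time: 2.82
eef_pos: [0.389, -0.2209, 0.0412]
eef_rot: [0.0, 0.966, -0.26, 0.0]
force: [-1.9, -0.4, 7.6]
gripper_width: 0.0515
```

>>> drive_tool(
  moves=[
    {"dx": 0,"dy": 0,"dz": -20,"yaw": 0,"grip": 1},
    {"dx": 0,"dy": 0,"dz": -50,"yaw": 0,"grip": 1},
    {"dx": 0,"dy": 0,"dz": -80,"yaw": 0,"grip": 1},
    {"dx": 0,"dy": 0,"dz": -100,"yaw": 0,"grip": 1},
    {"dx": 0,"dy": 0,"dz": -100,"yaw": 0,"grip": 1},
  ],
)

```text
time: 3.45
eef_pos: [0.3899, -0.2214, 0.1425]
eef_rot: [0.001, 0.965, -0.26, 0.002]
force: [0.3, 0.2, -1.1]
gripper_width: 0.0512
```

```bash
python3 -c "
from h import *
im=ctrl.camera('scene');cv2.imwrite('pics/s3.png',cv2.resize(im[100:240,240:440,::-1],None,fx=4,fy=4))
go([.5349,-.0083,.14])"
```

```text
t 3.50 eef [ 0.3892 -0.221   0.1414] toolx deg -30.2 q7 -0.25 w 0.0512 F [ 0.5 -0.7 -0.3] | d [  19.1 -257.1    1.3] yaw 0.000 tilt 0.13
```

View pics/s3.png

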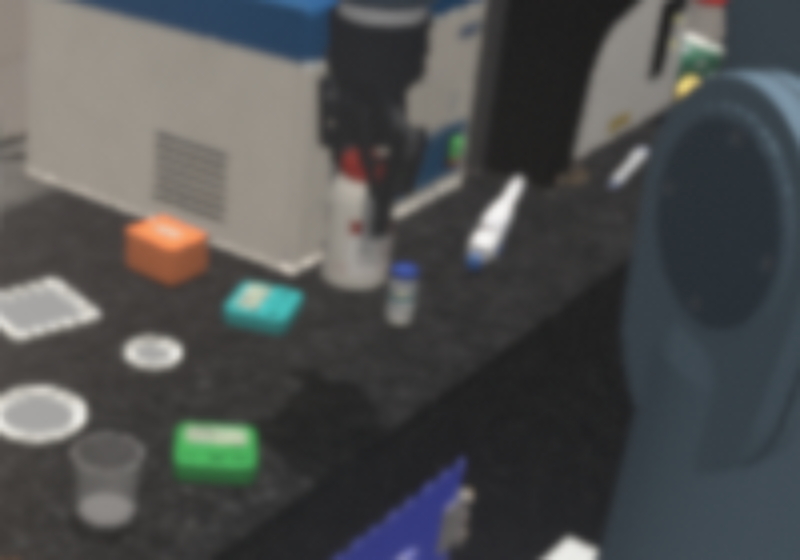

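The bottle is lifted upright at (355,220) in the crop. Carrying it to the large round holder.

>>> drive_tool(
  moves=[
    {"dx": 2,"dy": -30,"dz": 0,"yaw": 0,"grip": 1},
    {"dx": 5,"dy": -75,"dz": 0,"yaw": 0,"grip": 1},
    {"dx": 9,"dy": -125,"dz": 0,"yaw": 0,"grip": 1},
    {"dx": 13,"dy": -175,"dz": 0,"yaw": 0,"grip": 1},
    {"dx": 16,"dy": -220,"dz": 0,"yaw": 0,"grip": 1},
    {"dx": 18,"dy": -247,"dz": 0,"yaw": 0,"grip": 1},
    {"dx": 19,"dy": -257,"dz": 0,"yaw": 0,"grip": 1},
    {"dx": 19,"dy": -257,"dz": 0,"yaw": 0,"grip": 1},
  ],
)

```text
time: 4.5
eef_pos: [0.5341, -0.0087, 0.1404]
eef_rot: [0.001, 0.966, -0.26, 0.0]
force: [0.3, -0.8, -0.5]
gripper_width: 0.0513
```

```bash
python3 -c "
from h import *
im=ctrl.camera('top');cv2.imwrite('pics/t3.png',cv2.resize(im[100:260,180:360,::-1],None,fx=3.5,fy=3.5))
go([.5349,-.0083,.0435])"
```

```text
t 4.55 eef [ 0.5338 -0.0096  0.1406] toolx deg -30.2 q7 -0.77 w 0.0512 F [-0.2 -0.1 -1.1] | d [ 0.2 -1.9 97.1] yaw 0.000 tilt 0.14
```

View pics/t3.png

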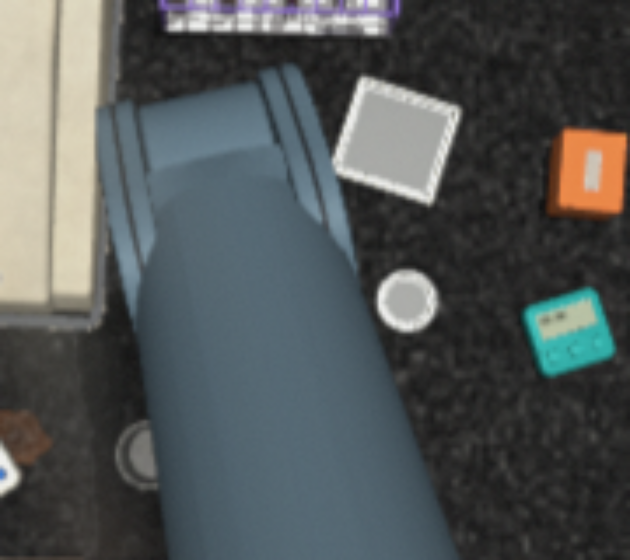

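The arm hides the holder from above, so I'm lowering by kinematics and watching the force.

>>> drive_tool(
  moves=[
    {"dx": 0,"dy": -1,"dz": 40,"yaw": 0,"grip": 1},
    {"dx": 0,"dy": -1,"dz": 70,"yaw": 0,"grip": 1},
    {"dx": 0,"dy": -1,"dz": 85,"yaw": 0,"grip": 1},
    {"dx": 0,"dy": -1,"dz": 92,"yaw": 0,"grip": 1},
    {"dx": 0,"dy": -1,"dz": 95,"yaw": 0,"grip": 1},
    {"dx": 0,"dy": -1,"dz": 95,"yaw": 0,"grip": 1},
  ],
)

```text
time: 5.3
eef_pos: [0.5348, -0.009, 0.0462]
eef_rot: [0.001, 0.965, -0.261, 0.001]
force: [0.1, -0.3, -1.0]
gripper_width: 0.0511
```

```bash
python3 -c "
from h import *
im=ctrl.camera('scene');cv2.imwrite('pics/s4.png',cv2.resize(im[120:260,190:390,::-1],None,fx=4,fy=4))
go([.5349,-.0083,.042])"
```

```text
t 5.35 eef [ 0.5349 -0.009   0.0463] toolx deg -30.2 q7 -0.84 w 0.0517 F [-0.5  0.3 -0.5] | d [-0.3 -0.6  4.3] yaw 0.000 tilt 0.15
```

View pics/s4.png

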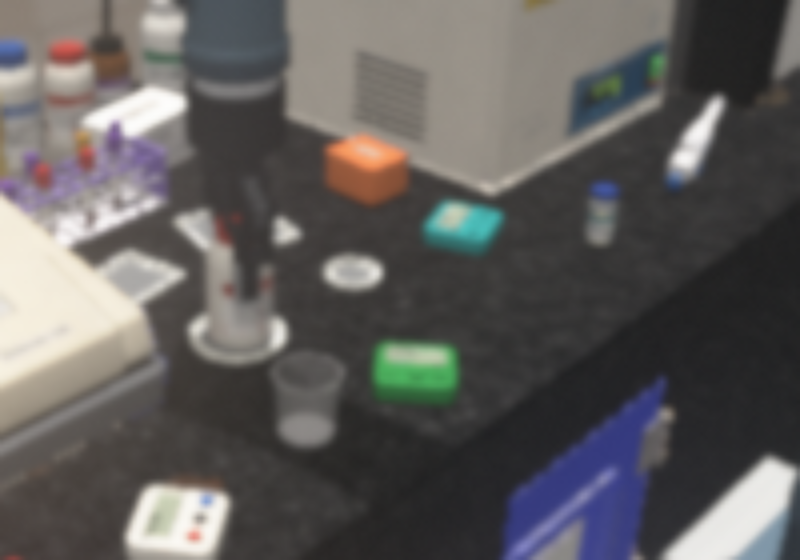

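The bottle is centred within the round holder's rim (240,335 in the crop). Lowering the last few mm.

>>> drive_tool(
  moves=[
    {"dx": 0,"dy": 0,"dz": 2,"yaw": 0,"grip": 1},
    {"dx": 0,"dy": 0,"dz": 3,"yaw": 0,"grip": 1},
    {"dx": 0,"dy": 0,"dz": 4,"yaw": 0,"grip": 1},
    {"dx": 0,"dy": 0,"dz": 4,"yaw": 0,"grip": 1},
  ],
)

```text
time: 5.85
eef_pos: [0.5351, -0.009, 0.0432]
eef_rot: [0.001, 0.965, -0.261, 0.001]
force: [-3.3, -1.2, 9.6]
gripper_width: 0.0514
```

Contact (9.6 N up). Releasing slowly.

>>> drive_tool(
  moves=[
    {"dx": 0,"dy": 0,"dz": 0,"yaw": 0,"grip": 0.2},
    {"dx": 0,"dy": 0,"dz": 0,"yaw": 0,"grip": -0.1},
    {"dx": 0,"dy": 0,"dz": 0,"yaw": 0,"grip": -0.4},
    {"dx": 0,"dy": 0,"dz": 0,"yaw": 0,"grip": -0.7},
    {"dx": 0,"dy": 0,"dz": 0,"yaw": 0,"grip": -1},
    {"dx": 0,"dy": 0,"dz": 0,"yaw": 0,"grip": -1},
    {"dx": 0,"dy": 0,"dz": 0,"yaw": 0,"grip": -1},
  ],
)

```text
time: 6.72
eef_pos: [0.5351, -0.0091, 0.0432]
eef_rot: [0.001, 0.965, -0.261, 0.001]
force: [0.3, -0.4, 0.9]
gripper_width: 0.0853
```

>>> drive_tool(
  moves=[
    {"dx": 0,"dy": 0,"dz": -20,"yaw": 0,"grip": -1},
    {"dx": 0,"dy": 0,"dz": -60,"yaw": 0,"grip": -1},
    {"dx": 0,"dy": 0,"dz": -110,"yaw": 0,"grip": -1},
    {"dx": 0,"dy": 0,"dz": -140,"yaw": 0,"grip": -1},
    {"dx": 0,"dy": 0,"dz": -150,"yaw": 0,"grip": -1},
  ],
)

```text
time: 7.35
eef_pos: [0.5359, -0.0086, 0.195]
eef_rot: [0.001, 0.965, -0.261, 0.003]
force: [0.1, 0.0, -1.4]
gripper_width: 0.0861
```

```bash
python3 -c "
from h import *
go([.4153,-.3533,.16],np.radians(-40))"
```

```text
t 7.35 eef [ 0.5359 -0.0086  0.195 ] toolx deg -30.2 q7 -0.75 w 0.0861 F [ 0.1  0.  -1.4] | d [ 69.3 358.5  35.5] yaw 0.170 tilt 0.32
```

>>> drive_tool(
  moves=[
    {"dx": 10,"dy": 50,"dz": 0,"yaw": 0.03,"grip": -1},
    {"dx": 20,"dy": 105,"dz": 5,"yaw": 0.06,"grip": -1},
    {"dx": 30,"dy": 160,"dz": 10,"yaw": 0.09,"grip": -1},
    {"dx": 40,"dy": 215,"dz": 15,"yaw": 0.12,"grip": -1},
    {"dx": 52,"dy": 270,"dz": 20,"yaw": 0.15,"grip": -1},
    {"dx": 62,"dy": 325,"dz": 30,"yaw": 0.17,"grip": -1},
    {"dx": 69,"dy": 358,"dz": 35,"yaw": 0.17,"grip": -1},
    {"dx": 69,"dy": 358,"dz": 35,"yaw": 0.17,"grip": -1},
  ],
)

```text
time: 8.35
eef_pos: [0.4126, -0.3552, 0.1587]
eef_rot: [0.001, 0.939, -0.345, 0.001]
force: [0.0, 0.0, 0.4]
gripper_width: 0.0851
```

```bash
python3 -c "
from h import *
im=ctrl.camera('top');cv2.imwrite('pics/t4.png',cv2.resize(im[100:260,180:380,::-1],None,fx=3.5,fy=3.5))
print(seg('top',im,[0,130,100],[10,255,255],(225,160,275,205),.104))
go([.4153,-.3533,.012],np.radians(-40))"
```

```text
{'c': (533.5, -9.7), 'mean': (533.5, -9.5), 'size': (33.5, 33.4), 'ang': 1.5, 'eqd': np.float64(33.6)}
t 8.40 eef [ 0.414  -0.3531  0.1591] toolx deg -40.1 q7 -0.17 w 0.0854 F [ 0.5  0.7 -0.1] | d [  0.7  -0.6 147.1] yaw -0.002 tilt 0.18
```

View pics/t4.png

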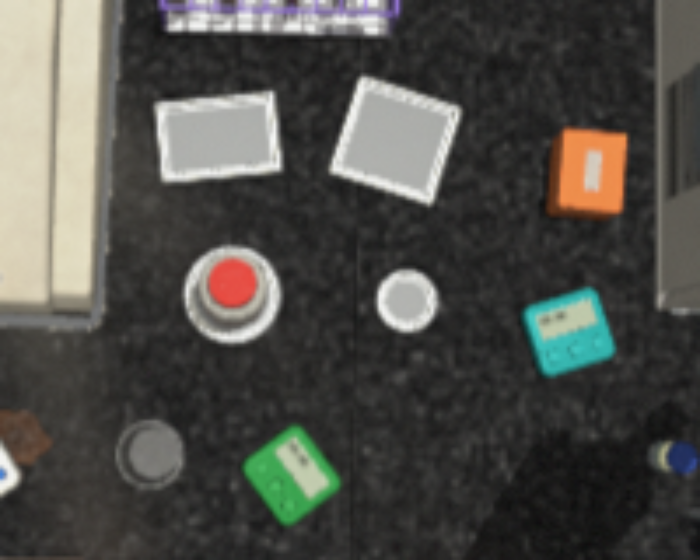

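The bottle sits in its holder: cap at (232,282) in the crop, 1.5 mm from the holder centre. Lowering over the vial, with a check halfway.

>>> drive_tool(
  moves=[
    {"dx": 1,"dy": -1,"dz": 40,"yaw": 0,"grip": -1},
    {"dx": 1,"dy": -1,"dz": 65,"yaw": 0,"grip": -1},
    {"dx": 1,"dy": -1,"dz": 75,"yaw": 0,"grip": -1},
    {"dx": 1,"dy": -1,"dz": 75,"yaw": 0,"grip": -1},
  ],
)

```text
time: 8.9
eef_pos: [0.4159, -0.352, 0.0839]
eef_rot: [-0.0, 0.94, -0.342, 0.001]
force: [0.1, -0.1, -0.0]
gripper_width: 0.0855
```

```bash
python3 -c "
from h import *
im=ctrl.camera('top');cv2.imwrite('pics/t5.png',cv2.resize(im[150:270,310:470,::-1],None,fx=4,fy=4))
im=ctrl.camera('scene');cv2.imwrite('pics/s5.png',cv2.resize(im[100:220,270:430,::-1],None,fx=4,fy=4))
go([.4153,-.3533,.012],np.radians(-40))"
```

```text
t 9.00 eef [ 0.4164 -0.353   0.085 ] toolx deg -40.1 q7 -0.20 w 0.0851 F [-0.3 -0.3 -0.2] | d [-1.  1. 73.] yaw -0.002 tilt 0.26
```

View pics/t5.png

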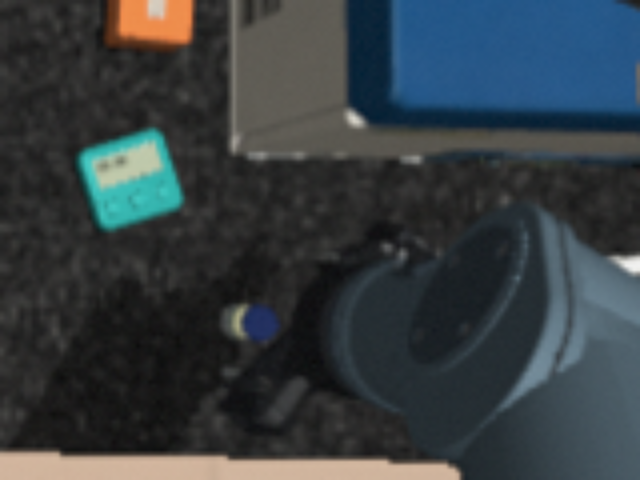

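View pics/s5.png

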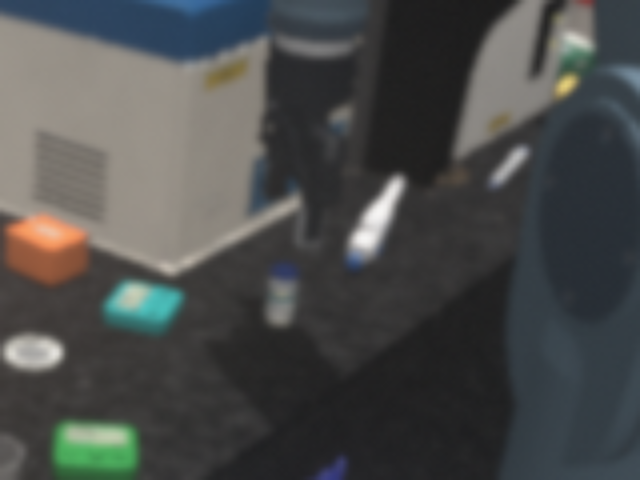

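```bash
python3 -c "
from h import *
for z in(.053,.098,.12,.15): print(z,(proj('top',[.4155,-.353,z])-[310,150])*4,(proj('scene',[.4155,-.353,z])-[270,100])*4)
im=cv2.imread('pics/scene0.png')[:,:,::-1].copy()
for z in (.053,.0485): print(seg('scene',im,[105,120,50],[130,255,255],(325,155,355,185),z))
im=cv2.imread('pics/top0.png')[:,:,::-1].copy()
for z in (.053,.0485): print(seg('top',im,[105,120,50],[130,255,255],(355,215,395,245),z))
"
```

```text
0.053 [[258.78167569 320.59786999]] [[281.41320764 267.22844364]]
0.098 [[283.02947927 322.74747292]] [[287.64505759 220.9713251 ]]
0.12 [[295.75666361 323.87504638]] [[290.7458302  197.76083298]]
0.15 [[314.13690028 325.5025907 ]] [[295.0310689  165.46433928]]
{'c': (414.6, -353.3), 'mean': (413.6, -352.8), 'size': (18.9, 24.2), 'ang': 44.3, 'eqd': np.float64(20.9)}
{'c': (419.1, -361.6), 'mean': (418.1, -361.1), 'size': (19.1, 24.3), 'ang': 44.3, 'eqd': np.float64(21.0)}
{'c': (415.5, -353.2), 'mean': (415.1, -353.4), 'size': (24.0, 23.4), 'ang': 27.1, 'eqd': np.float64(23.6)}
{'c': (415.4, -354.8), 'mean': (415.0, -355.0), 'size': (24.1, 23.5), 'ang': 27.1, 'eqd': np.float64(23.7)}
```

The geometry agrees with both views: the fingers straddle the vial's axis. Going down and gripping gently.

>>> drive_tool(
  moves=[
    {"dx": -1,"dy": 1,"dz": 35,"yaw": 0,"grip": -1},
    {"dx": -1,"dy": 1,"dz": 60,"yaw": 0,"grip": -1},
    {"dx": -1,"dy": 1,"dz": 70,"yaw": 0,"grip": -1},
    {"dx": -1,"dy": 1,"dz": 72,"yaw": 0,"grip": -1},
    {"dx": -1,"dy": 1,"dz": 72,"yaw": 0,"grip": -1},
  ],
  newtons=25,
)

```text
time: 9.62
eef_pos: [0.416, -0.3538, 0.0139]
eef_rot: [0.001, 0.939, -0.343, 0.003]
force: [0.4, -0.3, 0.3]
gripper_width: 0.0854
```

>>> drive_tool(
  moves=[
    {"dx": 0,"dy": 0,"dz": 0,"yaw": 0,"grip": 0},
    {"dx": 0,"dy": 0,"dz": 0,"yaw": 0,"grip": 0.2},
    {"dx": 0,"dy": 0,"dz": 0,"yaw": 0,"grip": 0.35},
    {"dx": 0,"dy": 0,"dz": 0,"yaw": 0,"grip": 0.5},
    {"dx": 0,"dy": 0,"dz": 0,"yaw": 0,"grip": 0.7},
    {"dx": 0,"dy": 0,"dz": 0,"yaw": 0,"grip": 0.9},
    {"dx": 0,"dy": 0,"dz": 0,"yaw": 0,"grip": 1},
    {"dx": 0,"dy": 0,"dz": 0,"yaw": 0,"grip": 1},
  ],
)

```text
time: 10.62
eef_pos: [0.416, -0.3538, 0.0141]
eef_rot: [0.001, 0.939, -0.343, 0.003]
force: [-1.6, 1.0, 4.2]
gripper_width: 0.0233
```

```bash
python3 -c "
from h import *
im=ctrl.camera('scene');cv2.imwrite('pics/s6.png',cv2.resize(im[100:220,270:430,::-1],None,fx=4,fy=4))
go([.5333,-.1476,.1])"
```

```text
t 10.68 eef [ 0.416  -0.3538  0.014 ] toolx deg -40.1 q7 -0.22 w 0.0234 F [-1.7  0.2  5.8] | d [ -42.5 -233.4  -86. ] yaw 0.000 tilt 0.35
```

View pics/s6.png

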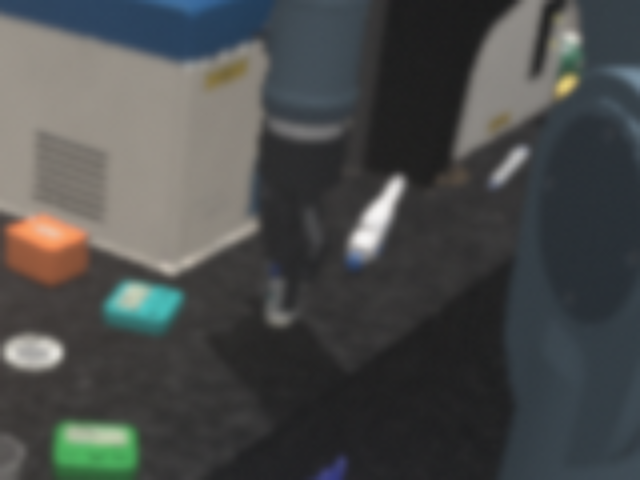

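The vial is gripped on its body (width 23.4 mm) and upright at (278,300) in the crop. Lifting and carrying it.

>>> drive_tool(
  moves=[
    {"dx": 0,"dy": 0,"dz": -20,"yaw": 0,"grip": 1},
    {"dx": 0,"dy": 0,"dz": -55,"yaw": 0,"grip": 1},
    {"dx": -5,"dy": -30,"dz": -80,"yaw": 0,"grip": 1},
    {"dx": -15,"dy": -80,"dz": -86,"yaw": 0,"grip": 1},
    {"dx": -25,"dy": -135,"dz": -86,"yaw": 0,"grip": 1},
    {"dx": -35,"dy": -190,"dz": -86,"yaw": 0,"grip": 1},
    {"dx": -41,"dy": -225,"dz": -86,"yaw": 0,"grip": 1},
    {"dx": -42,"dy": -233,"dz": -86,"yaw": 0,"grip": 1},
  ],
)

```text
time: 11.68
eef_pos: [0.5348, -0.145, 0.0998]
eef_rot: [-0.0, 0.94, -0.341, 0.003]
force: [0.0, -0.7, -0.3]
gripper_width: 0.0235
```

```bash
python3 -c "
from h import *
im=ctrl.camera('scene');cv2.imwrite('pics/s7.png',cv2.resize(im[100:240,210:390,::-1],None,fx=4,fy=4))
go([.5333,-.1476,.017])"
```

```text
t 11.72 eef [ 0.5345 -0.146   0.0997] toolx deg -39.9 q7 -0.64 w 0.0235 F [ 0.9  0.3 -0.3] | d [-0.4  2.2 82.7] yaw 0.000 tilt 0.35
```

View pics/s7.png

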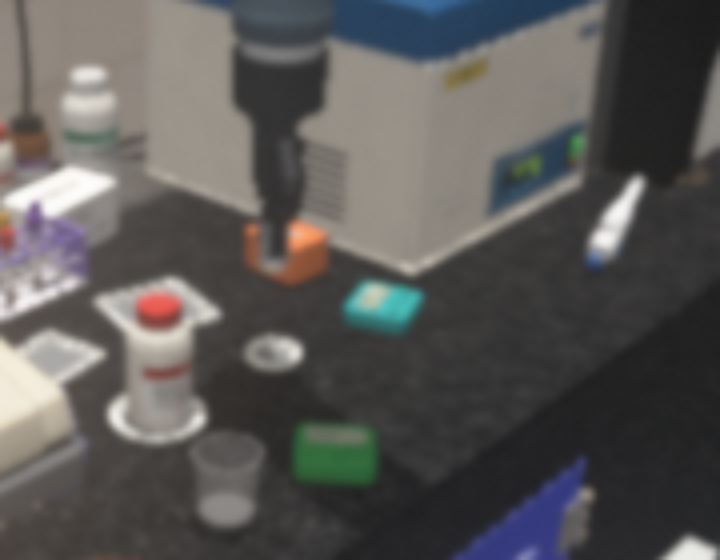

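The vial hangs above the small holder (275,250 against the holder at 274,352). Lowering.

>>> drive_tool(
  moves=[
    {"dx": 0,"dy": 1,"dz": 35,"yaw": 0,"grip": 1},
    {"dx": 0,"dy": 2,"dz": 62,"yaw": 0,"grip": 1},
    {"dx": 0,"dy": 2,"dz": 74,"yaw": 0,"grip": 1},
    {"dx": 0,"dy": 2,"dz": 79,"yaw": 0,"grip": 1},
    {"dx": 0,"dy": 2,"dz": 81,"yaw": 0,"grip": 1},
    {"dx": 0,"dy": 2,"dz": 81,"yaw": 0,"grip": 1},
  ],
)

```text
time: 12.48
eef_pos: [0.5342, -0.1479, 0.0194]
eef_rot: [0.0, 0.94, -0.341, 0.004]
force: [-0.4, 1.1, 0.2]
gripper_width: 0.0235
```

```bash
python3 -c "
from h import *
im=ctrl.camera('scene');cv2.imwrite('pics/s8.png',cv2.resize(im[150:220,240:330,::-1],None,fx=7,fy=7))
go([.5333,-.1476,.0155])"
```

```text
t 12.53 eef [ 0.5342 -0.1479  0.0194] toolx deg -39.9 q7 -0.66 w 0.0234 F [-0.2 -0.8 -0.2] | d [-0.9  0.4  3.9] yaw 0.000 tilt 0.42
```

View pics/s8.png

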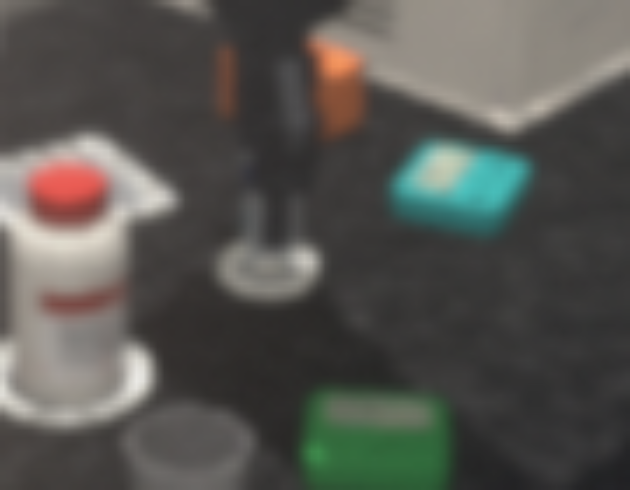

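The vial is over the small recess (270,265). Last few mm.

>>> drive_tool(
  moves=[
    {"dx": 0,"dy": 0,"dz": 2,"yaw": 0,"grip": 1},
    {"dx": 0,"dy": 0,"dz": 3,"yaw": 0,"grip": 1},
    {"dx": 0,"dy": 0,"dz": 4,"yaw": 0,"grip": 1},
    {"dx": 0,"dy": 0,"dz": 4,"yaw": 0,"grip": 1},
  ],
)

```text
time: 13.02
eef_pos: [0.5344, -0.1478, 0.016]
eef_rot: [0.0, 0.94, -0.341, 0.004]
force: [-1.2, 0.2, 6.7]
gripper_width: 0.0232
```

>>> drive_tool(
  moves=[
    {"dx": 0,"dy": 0,"dz": 0,"yaw": 0,"grip": 0.6},
    {"dx": 0,"dy": 0,"dz": 0,"yaw": 0,"grip": 0.4},
    {"dx": 0,"dy": 0,"dz": 0,"yaw": 0,"grip": 0.1},
    {"dx": 0,"dy": 0,"dz": 0,"yaw": 0,"grip": -0.3},
    {"dx": 0,"dy": 0,"dz": 0,"yaw": 0,"grip": -0.7},
    {"dx": 0,"dy": 0,"dz": 0,"yaw": 0,"grip": -1},
    {"dx": 0,"dy": 0,"dz": 0,"yaw": 0,"grip": -1},
    {"dx": 0,"dy": 0,"dz": 0,"yaw": 0,"grip": -1},
  ],
)

```text
time: 14.02
eef_pos: [0.5344, -0.1478, 0.016]
eef_rot: [0.0, 0.94, -0.341, 0.004]
force: [0.8, 0.2, -0.6]
gripper_width: 0.0858
```

>>> drive_tool(
  moves=[
    {"dx": 0,"dy": 0,"dz": -20,"yaw": 0,"grip": -1},
    {"dx": 0,"dy": 0,"dz": -60,"yaw": 0,"grip": -1},
    {"dx": 0,"dy": 0,"dz": -110,"yaw": 0,"grip": -1},
    {"dx": 0,"dy": 0,"dz": -160,"yaw": 0,"grip": -1},
    {"dx": 0,"dy": 0,"dz": -185,"yaw": 0,"grip": -1},
    {"dx": 0,"dy": 0,"dz": -190,"yaw": 0,"grip": -1},
  ],
)

```text
time: 14.78
eef_pos: [0.5343, -0.1475, 0.209]
eef_rot: [-0.0, 0.94, -0.341, 0.006]
force: [0.6, 0.1, -0.1]
gripper_width: 0.0855
```

```bash
python3 -c "
from h import *
go([.4111,.3300,.2],np.radians(2.7))"
```

```text
t 14.78 eef [ 0.5343 -0.1475  0.209 ] toolx deg -39.9 q7 -0.60 w 0.0855 F [ 0.6  0.1 -0.1] | d [-401.  -287.2    5.7] yaw -0.744 tilt 0.71
```

>>> drive_tool(
  moves=[
    {"dx": -45,"dy": -30,"dz": 0,"yaw": -0.1,"grip": -1},
    {"dx": -95,"dy": -65,"dz": 0,"yaw": -0.2,"grip": -1},
    {"dx": -145,"dy": -100,"dz": 0,"yaw": -0.3,"grip": -1},
    {"dx": -195,"dy": -137,"dz": 0,"yaw": -0.4,"grip": -1},
    {"dx": -245,"dy": -173,"dz": 0,"yaw": -0.5,"grip": -1},
    {"dx": -295,"dy": -210,"dz": 0,"yaw": -0.6,"grip": -1},
    {"dx": -345,"dy": -245,"dz": 0,"yaw": -0.7,"grip": -1},
    {"dx": -385,"dy": -275,"dz": 3,"yaw": -0.744,"grip": -1},
  ],
)

```text
time: 15.78
eef_pos: [0.4139, 0.3124, 0.2025]
eef_rot: [0.002, 1.0, 0.026, 0.005]
force: [0.9, 0.3, 0.1]
gripper_width: 0.0855
```

```bash
python3 -c "
from h import *
im=ctrl.camera('top');cv2.imwrite('pics/t8.png',cv2.resize(im[100:260,180:380,::-1],None,fx=3.5,fy=3.5))
print(seg('top',im,[105,120,50],[130,255,255],(280,165,315,205),.055))
go([.4111,.3300,.0065],np.radians(2.7))"
```

```text
{'c': (532.8, -146.3), 'mean': (532.7, -146.3), 'size': (19.2, 20.4), 'ang': 46.2, 'eqd': np.float64(19.7)}
t 15.82 eef [0.411  0.3196 0.2026] toolx deg 3.4 q7 -0.93 w 0.0852 F [-1.6  6.7  0.5] | d [ -1.2 -10.2 196.1] yaw 0.012 tilt 0.57
```

View pics/t8.png

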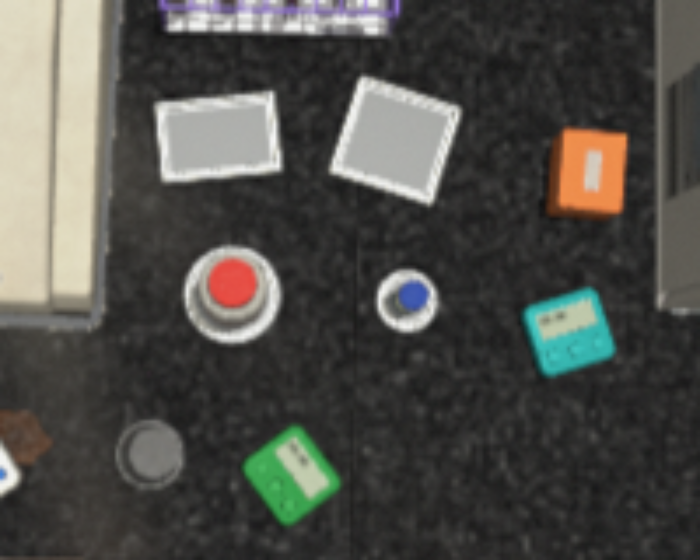

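The vial is upright in its holder (cap at 412,296; within 2 mm of the holder centre). Now the box.

>>> drive_tool(
  moves=[
    {"dx": -1,"dy": -10,"dz": 30,"yaw": 0.01,"grip": -1},
    {"dx": -1,"dy": -10,"dz": 80,"yaw": 0.01,"grip": -1},
    {"dx": -1,"dy": -10,"dz": 115,"yaw": 0.01,"grip": -1},
    {"dx": -1,"dy": -10,"dz": 130,"yaw": 0.01,"grip": -1},
    {"dx": -1,"dy": -10,"dz": 130,"yaw": 0.01,"grip": -1},
    {"dx": -1,"dy": -10,"dz": 130,"yaw": 0.01,"grip": -1},
  ],
)

```text
time: 16.58
eef_pos: [0.4114, 0.3304, 0.0739]
eef_rot: [-0.001, 1.0, 0.025, 0.006]
force: [-1.3, 0.7, 0.7]
gripper_width: 0.0853
```

```bash
python3 -c "
from h import *
im=ctrl.camera('scene');cv2.imwrite('pics/s9.png',cv2.resize(im[170:320,110:300,::-1],None,fx=4,fy=4))
go([.4111,.3300,.0065],np.radians(2.7))"
```

```text
t 16.62 eef [0.4115 0.3304 0.074 ] toolx deg 2.8 q7 -1.08 w 0.0857 F [ 0.  -0.6  0.2] | d [-1.2  0.6 67.5] yaw 0.002 tilt 0.70
```

View pics/s9.png

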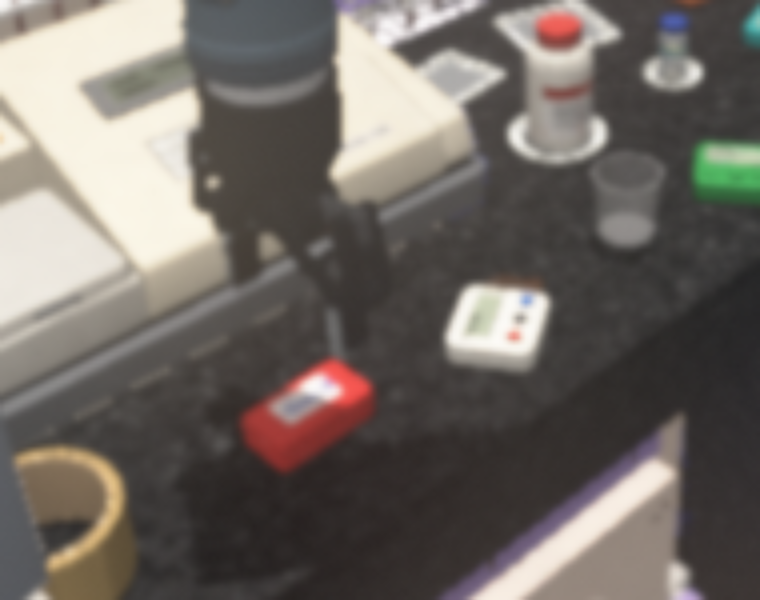

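The box is at (308,415) in the crop with the gripper above it. Descending and closing.

>>> drive_tool(
  moves=[
    {"dx": -1,"dy": 0,"dz": 30,"yaw": 0,"grip": -1},
    {"dx": -1,"dy": 0,"dz": 52,"yaw": 0,"grip": -1},
    {"dx": -1,"dy": 0,"dz": 63,"yaw": 0,"grip": -1},
    {"dx": -1,"dy": 0,"dz": 67,"yaw": 0,"grip": -1},
    {"dx": -1,"dy": 0,"dz": 67,"yaw": 0,"grip": -1},
  ],
  newtons=35,
)

```text
time: 17.25
eef_pos: [0.4116, 0.331, 0.0076]
eef_rot: [-0.002, 1.0, 0.025, 0.006]
force: [0.2, -0.0, 0.9]
gripper_width: 0.0856
```

>>> drive_tool(
  moves=[
    {"dx": 0,"dy": 0,"dz": 0,"yaw": 0,"grip": -0.2},
    {"dx": 0,"dy": 0,"dz": 0,"yaw": 0,"grip": 0},
    {"dx": 0,"dy": 0,"dz": 0,"yaw": 0,"grip": 0.2},
    {"dx": 0,"dy": 0,"dz": 0,"yaw": 0,"grip": 0.4},
    {"dx": 0,"dy": 0,"dz": 0,"yaw": 0,"grip": 0.7},
    {"dx": 0,"dy": 0,"dz": 0,"yaw": 0,"grip": 1},
    {"dx": 0,"dy": 0,"dz": 0,"yaw": 0,"grip": 1},
  ],
)

```text
time: 18.12
eef_pos: [0.412, 0.3312, 0.0081]
eef_rot: [-0.002, 1.0, 0.024, 0.007]
force: [0.2, -0.5, 5.7]
gripper_width: 0.0389
```

```bash
python3 -c "
from h import *
im=ctrl.camera('scene');cv2.imwrite('pics/s10.png',cv2.resize(im[170:320,110:300,::-1],None,fx=4,fy=4))
go([.4111,.3300,.0065],np.radians(2.7))"
```

```text
t 18.18 eef [0.412  0.3311 0.0081] toolx deg 2.8 q7 -1.14 w 0.0386 F [-1.2 -0.6  5.1] | d [-0.9  1.1  1.6] yaw 0.002 tilt 0.79
```

View pics/s10.png

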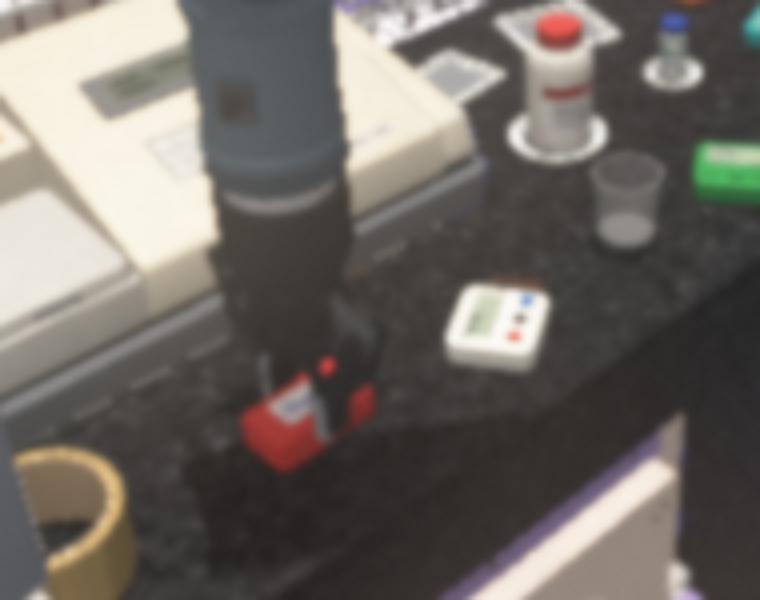

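>>> drive_tool(
  moves=[
    {"dx": 0,"dy": 0,"dz": -20,"yaw": 0,"grip": 1},
    {"dx": 0,"dy": 0,"dz": -60,"yaw": 0,"grip": 1},
    {"dx": 0,"dy": 0,"dz": -110,"yaw": 0,"grip": 1},
    {"dx": 0,"dy": 0,"dz": -160,"yaw": 0,"grip": 1},
    {"dx": 0,"dy": 0,"dz": -190,"yaw": 0,"grip": 1},
    {"dx": 0,"dy": 0,"dz": -190,"yaw": 0,"grip": 1},
  ],
)

```text
time: 18.92
eef_pos: [0.4106, 0.3313, 0.2004]
eef_rot: [-0.003, 1.0, 0.024, 0.009]
force: [1.2, 0.2, -0.6]
gripper_width: 0.0392
```

```bash
python3 -c "
from h import *
P=[[.391,.331+a,z] for z in (0,.021) for a in(-.011,0,.011)]
print((proj('scene',P)-[110,170])*4)
im=ctrl.camera('scene');cv2.imwrite('pics/s11.png',cv2.resize(im[120:270,110:300,::-1],None,fx=4,fy=4))
s,r=tool();e=s['eef_pos']
B=np.array([[x,y,z] for z in(-.0081,.0129) for x in(-.02,.02) for y in (-.036,.036)])+e
print(e,(proj('scene',B)-[110,120])*4)
go([.6616,.0062,.2],np.radians(7.4))"
```

```text
[[341.48720318 432.23860019]
 [327.05744881 441.421026  ]
 [312.42118845 450.72960875]
 [338.30880785 406.53694925]
 [323.65257217 415.65898236]
 [308.78307469 424.90917872]]
[0.40977916 0.33040905 0.19863465] [[349.14045963 352.29560325]
 [238.82701595 406.82965572]
 [304.82466838 325.39107443]
 [195.76074787 376.62323769]
 [345.90537303 319.36485147]
 [233.68538696 372.80473382]
 [301.10292398 293.11983502]
 [190.19986835 343.28482419]]
t 18.98 eef [0.4098 0.3304 0.1986] toolx deg 2.8 q7 -0.96 w 0.0386 F [ 0.  -0.6 -0.3] | d [235.7 336.1   0.7] yaw -0.080 tilt 0.88
```

View pics/s11.png

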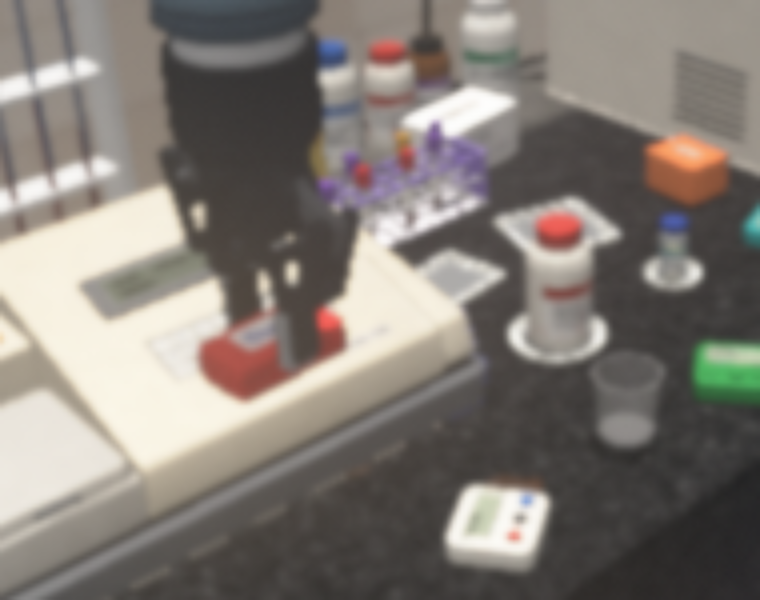

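The box is held level by the middle; its corners are within about 3 mm of the prediction. I'll carry it round the photometer's corner.

>>> drive_tool(
  moves=[
    {"dx": 5,"dy": 35,"dz": 0,"yaw": -0.02,"grip": 1},
    {"dx": 12,"dy": 90,"dz": 0,"yaw": -0.04,"grip": 1},
    {"dx": 20,"dy": 150,"dz": 0,"yaw": -0.06,"grip": 1},
    {"dx": 28,"dy": 210,"dz": 0,"yaw": -0.08,"grip": 1},
    {"dx": 45,"dy": 262,"dz": 0,"yaw": -0.08,"grip": 1},
    {"dx": 85,"dy": 295,"dz": 0,"yaw": -0.08,"grip": 1},
    {"dx": 140,"dy": 315,"dz": 0,"yaw": -0.08,"grip": 1},
    {"dx": 195,"dy": 330,"dz": 0,"yaw": -0.08,"grip": 1},
  ],
)

```text
time: 19.98
eef_pos: [0.6212, 0.0085, 0.1981]
eef_rot: [-0.002, 0.998, 0.064, 0.006]
force: [0.9, 1.1, -0.4]
gripper_width: 0.0391
```

```bash
python3 -c "
from h import *
go([.6616,.0062,.2],np.radians(7.4))"
```

```text
t 19.98 eef [0.6212 0.0085 0.1981] toolx deg 7.3 q7 -0.16 w 0.0391 F [ 0.9  1.1 -0.4] | d [39.8  7.4 -1.4] yaw -0.002 tilt 0.70
```

>>> drive_tool(
  moves=[
    {"dx": 30,"dy": 5,"dz": 0,"yaw": 0,"grip": 1},
    {"dx": 39,"dy": 7,"dz": 10,"yaw": 0,"grip": 1},
    {"dx": 40,"dy": 7,"dz": 50,"yaw": 0,"grip": 1},
    {"dx": 40,"dy": 7,"dz": 95,"yaw": 0,"grip": 1},
    {"dx": 40,"dy": 7,"dz": 130,"yaw": 0,"grip": 1},
    {"dx": 40,"dy": 7,"dz": 145,"yaw": 0,"grip": 1},
    {"dx": 40,"dy": 7,"dz": 150,"yaw": 0,"grip": 1},
    {"dx": 40,"dy": 7,"dz": 150,"yaw": 0,"grip": 1},
  ],
)

```text
time: 20.98
eef_pos: [0.6639, 0.0074, 0.0494]
eef_rot: [-0.002, 0.998, 0.064, 0.006]
force: [0.4, 0.1, 0.3]
gripper_width: 0.0391
```

```bash
python3 -c "
from h import *
im=ctrl.camera('scene');cv2.imwrite('pics/s12.png',cv2.resize(im[120:230,180:320,::-1],None,fx=5,fy=5))
im=ctrl.camera('top');cv2.imwrite('pics/t12.png',cv2.resize(im[90:210,180:340,::-1],None,fx=4,fy=4))
go([.6616,.0062,.014],np.radians(7.4))"
```

```text
t 21.07 eef [0.6644 0.0073 0.05  ] toolx deg 7.3 q7 -0.21 w 0.0391 F [-0.4  0.2 -0. ] | d [-3.5  0.8 36. ] yaw -0.002 tilt 0.83
```

View pics/s12.png

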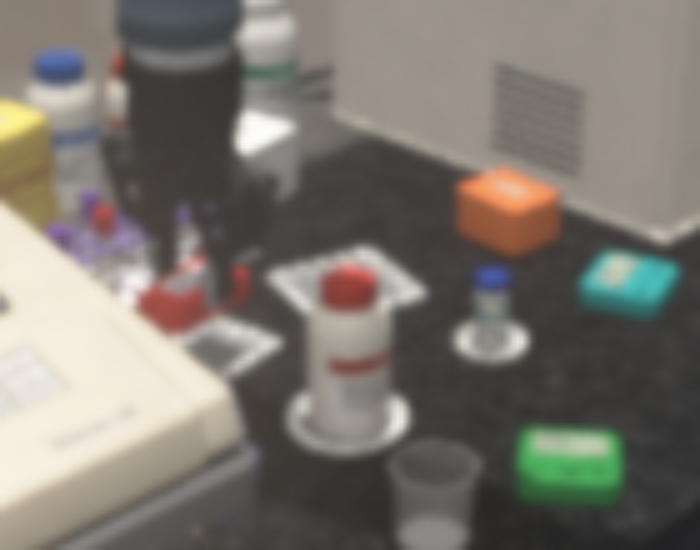

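View pics/t12.png

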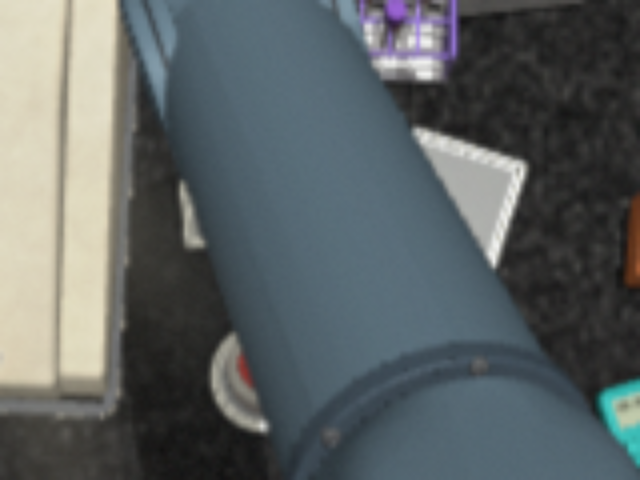

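The box is above the oblong holder at (190,300), with the rack behind and clear. Correcting x by −3.5 mm and lowering.

>>> drive_tool(
  moves=[
    {"dx": -3,"dy": 1,"dz": 5,"yaw": 0,"grip": 1},
    {"dx": -3,"dy": 1,"dz": 18,"yaw": 0,"grip": 1},
    {"dx": -3,"dy": 1,"dz": 29,"yaw": 0,"grip": 1},
    {"dx": -3,"dy": 1,"dz": 34,"yaw": 0,"grip": 1},
    {"dx": -3,"dy": 1,"dz": 35,"yaw": 0,"grip": 1},
    {"dx": -3,"dy": 1,"dz": 35,"yaw": 0,"grip": 1},
  ],
)

```text
time: 21.82
eef_pos: [0.6622, 0.0062, 0.0151]
eef_rot: [-0.002, 0.998, 0.064, 0.007]
force: [1.0, 0.8, -0.8]
gripper_width: 0.0389
```

```bash
python3 -c "
from h import *
im=ctrl.camera('scene');cv2.imwrite('pics/s13.png',cv2.resize(im[150:210,190:270,::-1],None,fx=8,fy=8))
go([.6616,.0062,.010],np.radians(7.4))"
```

```text
t 21.88 eef [0.6624 0.0061 0.0153] toolx deg 7.3 q7 -0.23 w 0.0393 F [-0.2  1.2 -0.9] | d [-0.8 -0.2  5.2] yaw -0.002 tilt 0.86
```

View pics/s13.png

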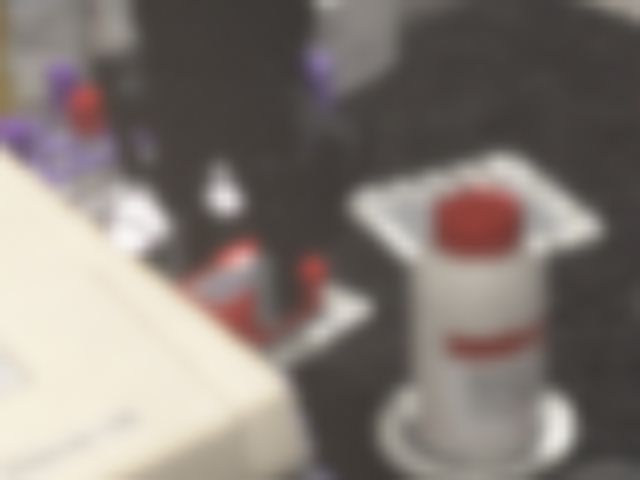

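The box is just above the recess (240,290). Lowering the last 5 mm.

>>> drive_tool(
  moves=[
    {"dx": -1,"dy": 0,"dz": 2,"yaw": 0,"grip": 1},
    {"dx": -1,"dy": 0,"dz": 4,"yaw": 0,"grip": 1},
    {"dx": -1,"dy": 0,"dz": 5,"yaw": 0,"grip": 1},
    {"dx": -1,"dy": 0,"dz": 5,"yaw": 0,"grip": 1},
  ],
)

```text
time: 22.38
eef_pos: [0.6614, 0.006, 0.0103]
eef_rot: [-0.002, 0.998, 0.064, 0.007]
force: [-1.0, -0.0, 0.0]
gripper_width: 0.0392
```

>>> drive_tool(
  moves=[
    {"dx": 0,"dy": 0,"dz": 1,"yaw": 0,"grip": 1},
    {"dx": 0,"dy": 0,"dz": 1,"yaw": 0,"grip": 1},
  ],
)

```text
time: 22.62
eef_pos: [0.6615, 0.006, 0.0102]
eef_rot: [-0.001, 0.998, 0.064, 0.007]
force: [-3.1, -0.6, 8.6]
gripper_width: 0.0388
```

Contact (8.6 N). Releasing.

>>> drive_tool(
  moves=[
    {"dx": 0,"dy": 0,"dz": 0,"yaw": 0,"grip": 0.3},
    {"dx": 0,"dy": 0,"dz": 0,"yaw": 0,"grip": 0},
    {"dx": 0,"dy": 0,"dz": 0,"yaw": 0,"grip": -0.3},
    {"dx": 0,"dy": 0,"dz": 0,"yaw": 0,"grip": -0.6},
    {"dx": 0,"dy": 0,"dz": 0,"yaw": 0,"grip": -1},
    {"dx": 0,"dy": 0,"dz": 0,"yaw": 0,"grip": -1},
    {"dx": 0,"dy": 0,"dz": 0,"yaw": 0,"grip": -1},
  ],
)

```text
time: 23.5
eef_pos: [0.6615, 0.006, 0.0102]
eef_rot: [-0.001, 0.998, 0.063, 0.007]
force: [0.2, -0.3, -1.8]
gripper_width: 0.0849
```

>>> drive_tool(
  moves=[
    {"dx": 0,"dy": 0,"dz": -20,"yaw": 0,"grip": -1},
    {"dx": 0,"dy": 0,"dz": -60,"yaw": 0,"grip": -1},
    {"dx": 0,"dy": 0,"dz": -110,"yaw": 0,"grip": -1},
    {"dx": 0,"dy": 0,"dz": -160,"yaw": 0,"grip": -1},
    {"dx": 0,"dy": 0,"dz": -185,"yaw": 0,"grip": -1},
    {"dx": 0,"dy": 0,"dz": -190,"yaw": 0,"grip": -1},
  ],
)

```text
time: 24.25
eef_pos: [0.6601, 0.0055, 0.2036]
eef_rot: [-0.001, 0.998, 0.064, 0.01]
force: [0.3, -0.5, -0.3]
gripper_width: 0.0853
```

```bash
python3 -c "
from h import *
go([.45,.10,.2],np.radians(34.2))
go([.3914,.1914,.2],np.radians(34.2))"
```

```text
t 24.25 eef [0.6601 0.0055 0.2036] toolx deg 7.3 q7 -0.15 w 0.0853 F [ 0.3 -0.5 -0.3] | d [-1.965e+02 -1.204e+02 -1.000e-01] yaw -0.470 tilt 1.12
t 24.25 eef [0.6601 0.0055 0.2036] toolx deg 7.3 q7 -0.15 w 0.0853 F [ 0.3 -0.5 -0.3] | d [-243.  -218.5   -0.9] yaw -0.470 tilt 1.12
```

>>> drive_tool(
  moves=[
    {"dx": -50,"dy": -30,"dz": 0,"yaw": -0.06,"grip": -1},
    {"dx": -100,"dy": -60,"dz": 0,"yaw": -0.14,"grip": -1},
    {"dx": -150,"dy": -90,"dz": 0,"yaw": -0.22,"grip": -1},
    {"dx": -190,"dy": -125,"dz": 0,"yaw": -0.3,"grip": -1},
    {"dx": -220,"dy": -165,"dz": 0,"yaw": -0.38,"grip": -1},
    {"dx": -238,"dy": -205,"dz": 0,"yaw": -0.45,"grip": -1},
    {"dx": -243,"dy": -218,"dz": 0,"yaw": -0.47,"grip": -1},
    {"dx": -243,"dy": -218,"dz": 0,"yaw": -0.47,"grip": -1},
  ],
)

```text
time: 25.25
eef_pos: [0.3911, 0.191, 0.1988]
eef_rot: [0.001, 0.956, 0.295, 0.009]
force: [0.8, -0.9, 0.2]
gripper_width: 0.0854
```

```bash
python3 -c "
from h import *
im=ctrl.camera('top');cv2.imwrite('pics/t14.png',cv2.resize(im[100:260,180:380,::-1],None,fx=3.5,fy=3.5))
print(seg('top',im,[0,120,120],[10,255,255],(218,118,268,160),.023))
go([.3914,.1914,.0025],np.radians(34.2))"
```

```text
{'c': (659.2, 6.3), 'mean': (659.4, 6.2), 'size': (40.7, 71.4), 'ang': 6.4, 'eqd': np.float64(59.2)}
t 25.30 eef [0.3918 0.1901 0.1988] toolx deg 34.2 q7 -0.19 w 0.0854 F [-0.4  0.5  0.5] | d [ -3.   -2.8 196.2] yaw -0.001 tilt 1.08
```

View pics/t14.png

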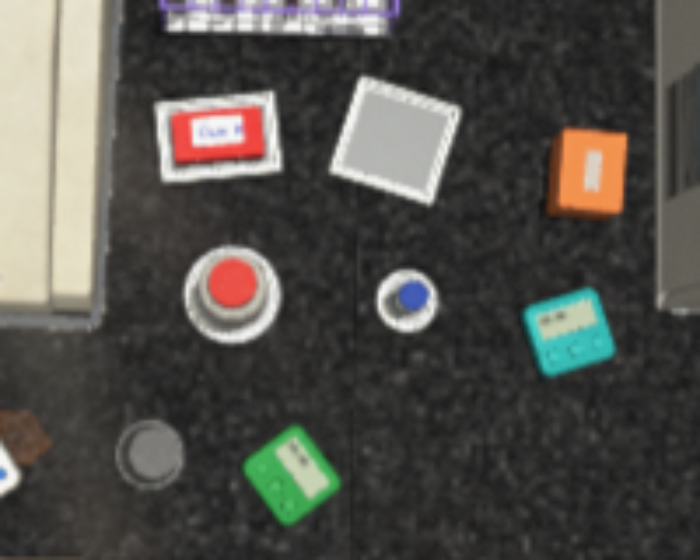

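The box lies in its recess (217,133), 2 mm off centre at 6.4° against the holder's 7.4°. Now the timer.

>>> drive_tool(
  moves=[
    {"dx": -1,"dy": -1,"dz": 40,"yaw": 0,"grip": -1},
    {"dx": -2,"dy": -2,"dz": 85,"yaw": 0,"grip": -1},
    {"dx": -2,"dy": -2,"dz": 115,"yaw": 0,"grip": -1},
    {"dx": -2,"dy": -2,"dz": 128,"yaw": 0,"grip": -1},
    {"dx": -2,"dy": -2,"dz": 130,"yaw": 0,"grip": -1},
    {"dx": -2,"dy": -2,"dz": 130,"yaw": 0,"grip": -1},
  ],
)

```text
time: 26.05
eef_pos: [0.3923, 0.1911, 0.0695]
eef_rot: [0.001, 0.956, 0.293, 0.01]
force: [-0.7, 0.5, 0.6]
gripper_width: 0.0855
```

```bash
python3 -c "
from h import *
im=ctrl.camera('scene');cv2.imwrite('pics/s15.png',cv2.resize(im[150:290,160:320,::-1],None,fx=4,fy=4))
go([.3914,.1914,.0035],np.radians(34.2))"
```

```text
t 26.10 eef [0.3923 0.1912 0.0697] toolx deg 34.1 q7 -0.43 w 0.0851 F [-0.6 -0.3  0.4] | d [-1.9 -1.2 66.1] yaw -0.001 tilt 1.19
```

View pics/s15.png

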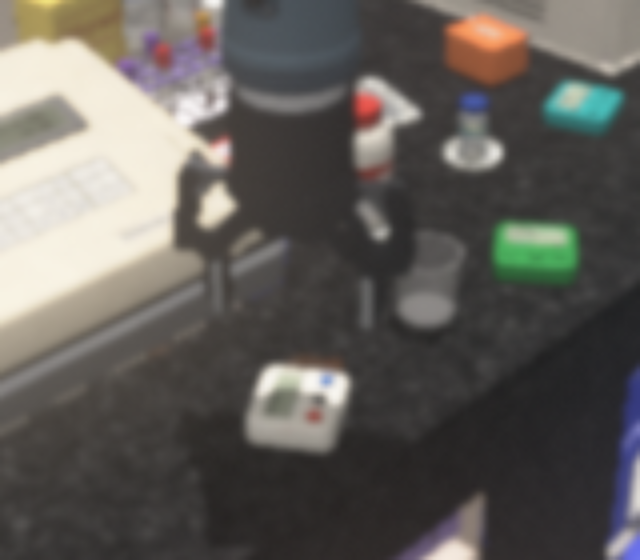

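The fingers flank the timer (298,405), and the beaker is well clear (143 mm away). Descending and closing.

>>> drive_tool(
  moves=[
    {"dx": -1,"dy": -1,"dz": 30,"yaw": 0,"grip": -1},
    {"dx": -2,"dy": -1,"dz": 52,"yaw": 0,"grip": -1},
    {"dx": -2,"dy": -1,"dz": 62,"yaw": 0,"grip": -1},
    {"dx": -2,"dy": -1,"dz": 66,"yaw": 0,"grip": -1},
    {"dx": -2,"dy": -1,"dz": 66,"yaw": 0,"grip": -1},
  ],
)

```text
time: 26.72
eef_pos: [0.3919, 0.1914, 0.0041]
eef_rot: [0.001, 0.956, 0.293, 0.011]
force: [0.8, -0.1, 0.3]
gripper_width: 0.0856
```

>>> drive_tool(
  moves=[
    {"dx": 0,"dy": 0,"dz": 0,"yaw": 0,"grip": -0.7},
    {"dx": 0,"dy": 0,"dz": 0,"yaw": 0,"grip": -0.5},
    {"dx": 0,"dy": 0,"dz": 0,"yaw": 0,"grip": -0.3},
    {"dx": 0,"dy": 0,"dz": 0,"yaw": 0,"grip": 0},
    {"dx": 0,"dy": 0,"dz": 0,"yaw": 0,"grip": 0.5},
    {"dx": 0,"dy": 0,"dz": 0,"yaw": 0,"grip": 1},
    {"dx": 0,"dy": 0,"dz": 0,"yaw": 0,"grip": 1},
  ],
)

```text
time: 27.6
eef_pos: [0.3922, 0.1915, 0.0047]
eef_rot: [0.001, 0.956, 0.293, 0.011]
force: [-0.6, -1.6, 9.3]
gripper_width: 0.057
```

>>> drive_tool(
  moves=[
    {"dx": 0,"dy": 0,"dz": -15,"yaw": 0,"grip": 1},
    {"dx": 0,"dy": 0,"dz": -40,"yaw": 0,"grip": 1},
    {"dx": 0,"dy": 0,"dz": -80,"yaw": 0,"grip": 1},
    {"dx": 0,"dy": 0,"dz": -130,"yaw": 0,"grip": 1},
    {"dx": 0,"dy": 0,"dz": -170,"yaw": 0,"grip": 1},
    {"dx": 0,"dy": 0,"dz": -195,"yaw": 0,"grip": 1},
    {"dx": 0,"dy": 0,"dz": -195,"yaw": 0,"grip": 1},
  ],
)

```text
time: 28.48
eef_pos: [0.3888, 0.191, 0.2017]
eef_rot: [0.001, 0.956, 0.293, 0.013]
force: [-0.3, -0.1, -1.4]
gripper_width: 0.0564
```

```bash
python3 -c "
from h import *
im=ctrl.camera('scene');cv2.imwrite('pics/s16.png',cv2.resize(im[100:270,160:320,::-1],None,fx=3.5,fy=3.5))
go([.45,.03,.2],np.radians(-16.6))
go([.6633,-.1367,.2],np.radians(-16.6))"
```

```text
t 28.52 eef [0.388  0.1905 0.2003] toolx deg 34.1 q7 -0.21 w 0.0569 F [ 0.1  0.5 -0.8] | d [-38.6 167.7   1.2] yaw 0.885 tilt 1.38
t 28.52 eef [0.388  0.1905 0.2003] toolx deg 34.1 q7 -0.21 w 0.0569 F [ 0.1  0.5 -0.8] | d [ 44.5 425.3   5.6] yaw 0.885 tilt 1.38
```

View pics/s16.png

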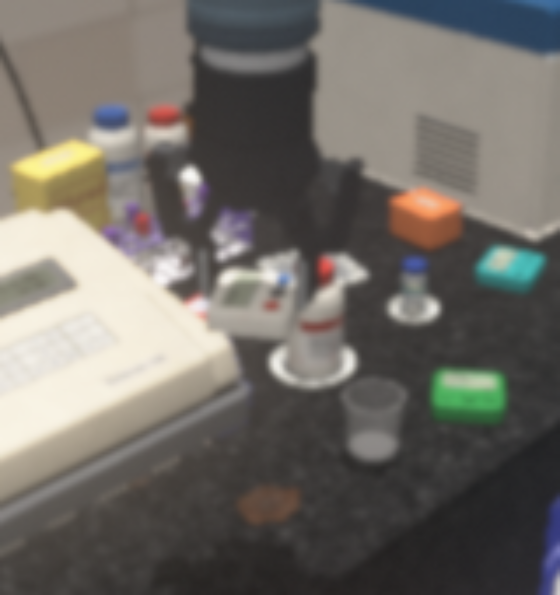

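The timer is held level (255,300), and the brown spot left behind is a flat stain. The carry passes 90 mm above the bottle.

>>> drive_tool(
  moves=[
    {"dx": 2,"dy": 30,"dz": 0,"yaw": 0.05,"grip": 1},
    {"dx": 8,"dy": 85,"dz": 1,"yaw": 0.17,"grip": 1},
    {"dx": 14,"dy": 145,"dz": 2,"yaw": 0.31,"grip": 1},
    {"dx": 20,"dy": 205,"dz": 3,"yaw": 0.45,"grip": 1},
    {"dx": 27,"dy": 265,"dz": 4,"yaw": 0.59,"grip": 1},
    {"dx": 34,"dy": 325,"dz": 4,"yaw": 0.73,"grip": 1},
    {"dx": 40,"dy": 380,"dz": 5,"yaw": 0.84,"grip": 1},
    {"dx": 44,"dy": 415,"dz": 5,"yaw": 0.885,"grip": 1},
  ],
)

```text
time: 29.52
eef_pos: [0.657, -0.1314, 0.198]
eef_rot: [-0.003, 0.989, -0.147, 0.01]
force: [-0.3, 0.1, -1.0]
gripper_width: 0.0565
```

```bash
python3 -c "
from h import *
go([.6633,-.1367,.06],np.radians(-16.6))"
```

```text
t 29.52 eef [ 0.657  -0.1314  0.198 ] toolx deg -16.9 q7 -0.32 w 0.0565 F [-0.3  0.1 -1. ] | d [  5.    4.5 138.1] yaw -0.005 tilt 1.18
```

>>> drive_tool(
  moves=[
    {"dx": 5,"dy": 4,"dz": 10,"yaw": 0,"grip": 1},
    {"dx": 5,"dy": 4,"dz": 45,"yaw": 0,"grip": 1},
    {"dx": 5,"dy": 4,"dz": 90,"yaw": 0,"grip": 1},
    {"dx": 5,"dy": 4,"dz": 123,"yaw": 0,"grip": 1},
    {"dx": 5,"dy": 4,"dz": 136,"yaw": 0,"grip": 1},
    {"dx": 5,"dy": 4,"dz": 138,"yaw": 0,"grip": 1},
    {"dx": 5,"dy": 4,"dz": 138,"yaw": 0,"grip": 1},
  ],
)

```text
time: 30.4
eef_pos: [0.6642, -0.136, 0.0612]
eef_rot: [-0.003, 0.989, -0.146, 0.011]
force: [-0.1, 0.1, -0.6]
gripper_width: 0.0569
```

```bash
python3 -c "
from h import *
im=ctrl.camera('scene');cv2.imwrite('pics/s17.png',cv2.resize(im[130:230,200:320,::-1],None,fx=5.5,fy=5.5))
go([.6633,-.1367,.0115],np.radians(-16.6))"
```

```text
t 30.45 eef [ 0.6645 -0.1362  0.0616] toolx deg -16.9 q7 -0.36 w 0.0570 F [ 0.3 -0.5 -0.8] | d [-2.   1.3 50. ] yaw -0.005 tilt 1.31
```

View pics/s17.png

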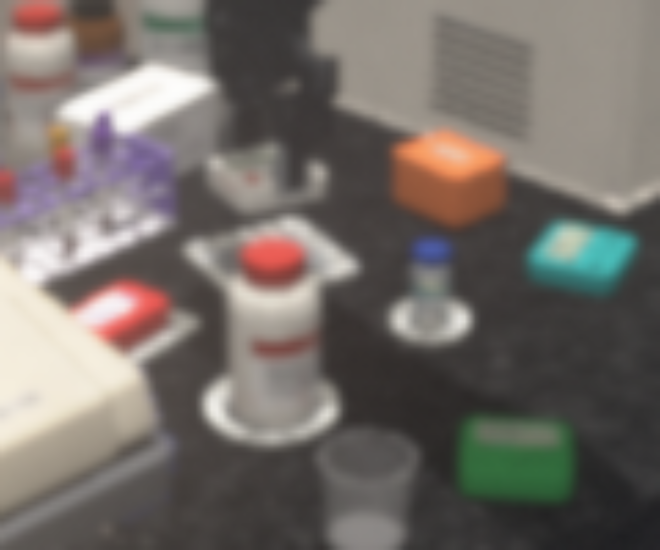

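The timer is above its square holder (268,178). Lowering.

>>> drive_tool(
  moves=[
    {"dx": -1,"dy": 1,"dz": 15,"yaw": 0,"grip": 1},
    {"dx": -2,"dy": 1,"dz": 33,"yaw": 0,"grip": 1},
    {"dx": -2,"dy": 1,"dz": 45,"yaw": 0,"grip": 1},
    {"dx": -2,"dy": 1,"dz": 49,"yaw": 0,"grip": 1},
    {"dx": -2,"dy": 1,"dz": 50,"yaw": 0,"grip": 1},
    {"dx": -2,"dy": 1,"dz": 50,"yaw": 0,"grip": 1},
  ],
)

```text
time: 31.2
eef_pos: [0.6638, -0.1365, 0.0119]
eef_rot: [-0.003, 0.989, -0.147, 0.011]
force: [-0.5, 0.0, -1.5]
gripper_width: 0.0566
```

```bash
python3 -c "
from h import *
im=ctrl.camera('scene');cv2.imwrite('pics/s18.png',cv2.resize(im[150:210,220:290,::-1],None,fx=8,fy=8))
go([.6633,-.1367,.0065],np.radians(-16.6))"
```

```text
t 31.25 eef [ 0.6638 -0.1365  0.012 ] toolx deg -16.9 q7 -0.37 w 0.0568 F [-0.8  0.4 -0.9] | d [-0.6  0.4  5.5] yaw -0.005 tilt 1.36
```

View pics/s18.png

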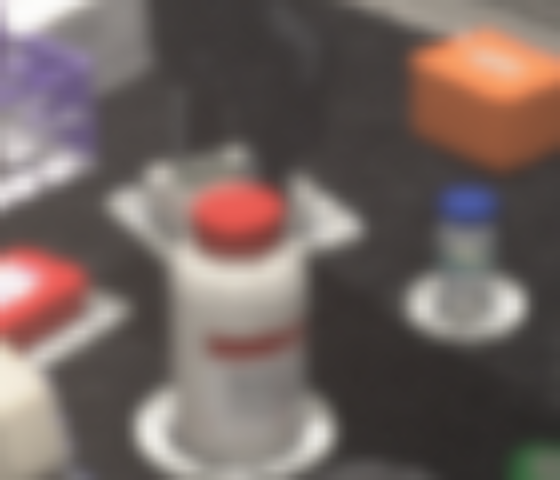

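The timer is over the recess, partly hidden by the bottle. Last 5 mm.

>>> drive_tool(
  moves=[
    {"dx": 0,"dy": 0,"dz": 2,"yaw": 0,"grip": 1},
    {"dx": 0,"dy": 0,"dz": 4,"yaw": 0,"grip": 1},
    {"dx": 0,"dy": 0,"dz": 5,"yaw": 0,"grip": 1},
    {"dx": 0,"dy": 0,"dz": 5,"yaw": 0,"grip": 1},
  ],
)

```text
time: 31.75
eef_pos: [0.664, -0.1364, 0.0072]
eef_rot: [-0.003, 0.989, -0.147, 0.011]
force: [-0.9, 0.9, 1.9]
gripper_width: 0.0567
```

>>> drive_tool(
  moves=[
    {"dx": 0,"dy": 0,"dz": 1,"yaw": 0,"grip": 1},
    {"dx": 0,"dy": 0,"dz": 1,"yaw": 0,"grip": 1},
  ],
)

```text
time: 32.0
eef_pos: [0.664, -0.1363, 0.0069]
eef_rot: [-0.003, 0.989, -0.147, 0.011]
force: [-2.2, 0.5, 6.4]
gripper_width: 0.0568
```

Contact (6.4 N). Releasing and rising.

>>> drive_tool(
  moves=[
    {"dx": 0,"dy": 0,"dz": 0,"yaw": 0,"grip": 0.2},
    {"dx": 0,"dy": 0,"dz": 0,"yaw": 0,"grip": -0.2},
    {"dx": 0,"dy": 0,"dz": 0,"yaw": 0,"grip": -0.5},
    {"dx": 0,"dy": 0,"dz": 0,"yaw": 0,"grip": -0.8},
    {"dx": 0,"dy": 0,"dz": 0,"yaw": 0,"grip": -1},
    {"dx": 0,"dy": 0,"dz": 0,"yaw": 0,"grip": -1},
    {"dx": 0,"dy": 0,"dz": 0,"yaw": 0,"grip": -1},
  ],
)

```text
time: 32.88
eef_pos: [0.664, -0.1363, 0.0069]
eef_rot: [-0.003, 0.989, -0.147, 0.011]
force: [0.1, 0.1, 0.0]
gripper_width: 0.0856
```

>>> drive_tool(
  moves=[
    {"dx": 0,"dy": 0,"dz": -20,"yaw": 0,"grip": -1},
    {"dx": 0,"dy": 0,"dz": -60,"yaw": 0,"grip": -1},
    {"dx": 0,"dy": 0,"dz": -110,"yaw": 0,"grip": -1},
    {"dx": 0,"dy": 0,"dz": -160,"yaw": 0,"grip": -1},
    {"dx": 0,"dy": 0,"dz": -190,"yaw": 0,"grip": -1},
    {"dx": 0,"dy": 0,"dz": -200,"yaw": 0,"grip": -1},
    {"dx": 0,"dy": 0,"dz": -200,"yaw": 0,"grip": -1},
  ],
)

```text
time: 33.75
eef_pos: [0.6593, -0.1368, 0.2072]
eef_rot: [-0.003, 0.989, -0.147, 0.012]
force: [-0.1, 0.5, 0.0]
gripper_width: 0.0855
```

```bash
python3 -c "
from h import *
go([.40,-.40,.22],np.radians(-16.6))"
```

```text
t 33.75 eef [ 0.6593 -0.1368  0.2072] toolx deg -16.9 q7 -0.31 w 0.0855 F [-0.1  0.5  0. ] | d [-171.5  326.9  -19.6] yaw -0.005 tilt 1.38
```

>>> drive_tool(
  moves=[
    {"dx": -55,"dy": 10,"dz": -5,"yaw": 0,"grip": -1},
    {"dx": -110,"dy": 30,"dz": -10,"yaw": 0,"grip": -1},
    {"dx": -150,"dy": 70,"dz": -15,"yaw": 0,"grip": -1},
    {"dx": -170,"dy": 125,"dz": -20,"yaw": 0,"grip": -1},
    {"dx": -170,"dy": 180,"dz": -20,"yaw": 0,"grip": -1},
    {"dx": -170,"dy": 240,"dz": -20,"yaw": 0,"grip": -1},
    {"dx": -170,"dy": 300,"dz": -20,"yaw": 0,"grip": -1},
    {"dx": -170,"dy": 327,"dz": -20,"yaw": 0,"grip": -1},
  ],
)

```text
time: 34.75
eef_pos: [0.3982, -0.4037, 0.2185]
eef_rot: [-0.003, 0.989, -0.149, 0.01]
force: [0.8, -0.1, 0.4]
gripper_width: 0.0856
```

```bash
python3 -c "
from h import *
im=ctrl.camera('top');cv2.imwrite('pics/t20.png',cv2.resize(im[100:260,180:380,::-1],None,fx=3.5,fy=3.5))
W=([0,0,120],[180,60,255])
i2=ctrl.camera('scene');cv2.imwrite('pics/s20.png',cv2.resize(i2[120:240,180:320,::-1],None,fx=5,fy=5))
print(seg('top',im,[5,120,120],[20,255,255],(325,125,370,170),.04))
print('bottle',seg('top',im,[0,130,100],[10,255,255],(225,160,275,205),.104))
print('vial',seg('top',im,[105,120,50],[130,255,255],(280,165,315,205),.055))
print('box',seg('top',im,[0,120,120],[10,255,255],(218,118,268,160),.023))
"
```

```text
{'c': (635.3, -286.2), 'mean': (635.4, -286.2), 'size': (52.7, 65.6), 'ang': 86.0, 'eqd': np.float64(64.5)}
bottle {'c': (533.5, -9.7), 'mean': (533.5, -9.5), 'size': (33.5, 33.4), 'ang': 1.5, 'eqd': np.float64(33.7)}
vial {'c': (532.8, -146.3), 'mean': (532.7, -146.3), 'size': (19.2, 20.4), 'ang': 46.2, 'eqd': np.float64(19.7)}
box {'c': (659.3, 6.3), 'mean': (659.5, 6.2), 'size': (40.6, 71.4), 'ang': 6.4, 'eqd': np.float64(59.1)}
```

View pics/t20.png

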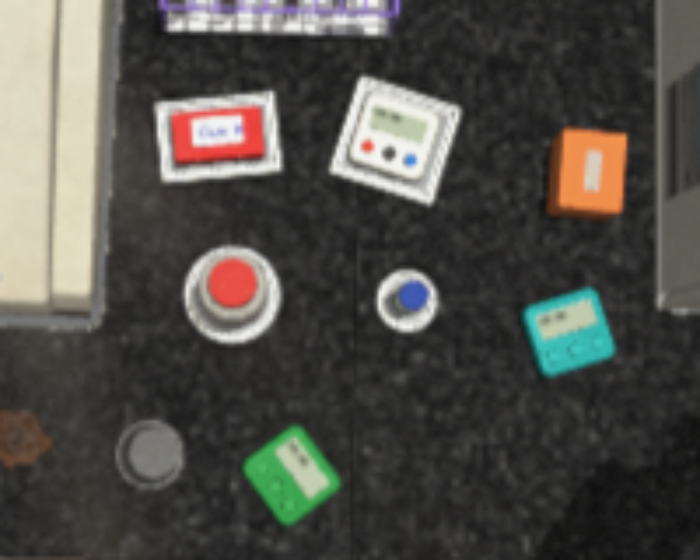

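View pics/s20.png

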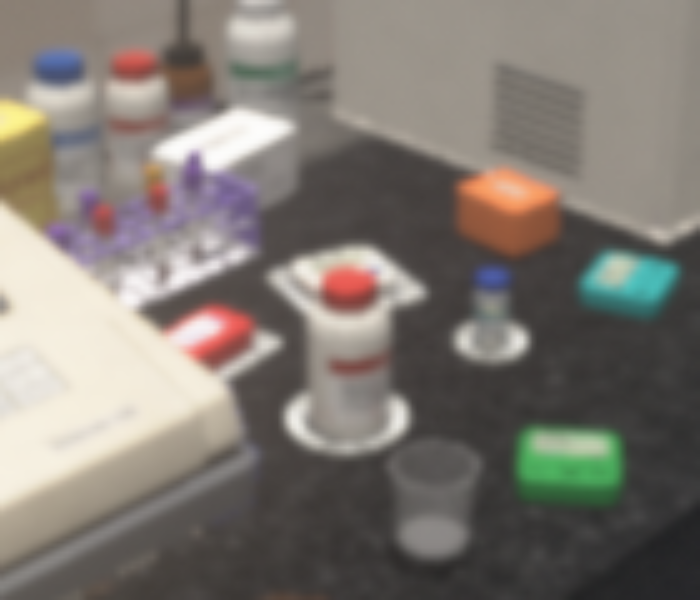

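Everything is in its holder. The timer is at (390,138) in the top crop, so I'll take one close crop of it before handing in.

```bash
python3 -c "
from h import *
im=ctrl.camera('top');c=im[110:165,215:325,::-1];cv2.imwrite('pics/t21.png',cv2.resize(c,None,fx=7,fy=7,interpolation=cv2.INTER_CUBIC))
from scipy.spatial.transform import Rotation
def rc(cx,cy,z,a,b,deg):
    t=np.radians(deg);u=np.array([np.cos(t),np.sin(t)]);v=np.array([-u[1],u[0]])
    return [[*(np.array([cx,cy])+i*a/2*u+j*b/2*v),z] for i,j in((1,1),(1,-1),(-1,-1),(-1,1))]
big=cv2.imread('pics/t21.png')
for r,col in((rc(.6633,-.1367,.006,.074,.078,-16.6),(0,255,0)),(rc(.6633,-.1367,.020,.058,.062,-16.6),(255,0,255))):
    p=(proj('top',r)-[215,110]+.5)*7; cv2.polylines(big,[p.astype(int)],True,col,1)
cv2.imwrite('pics/t21.png',big)"
```

```text
(no output)
```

View pics/t21.png

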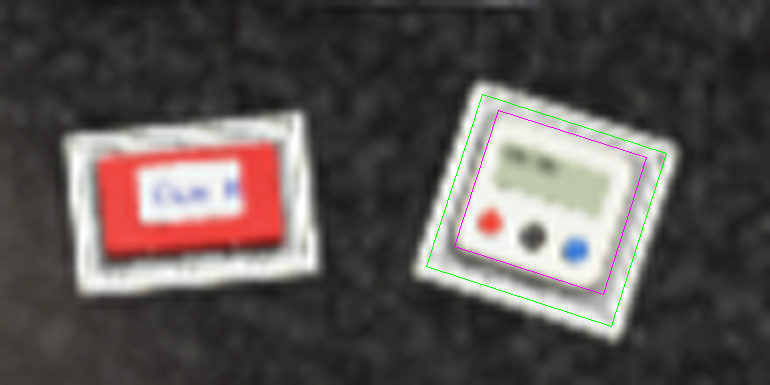

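The timer lies inside the recess outline with a grey gap on every side, and so does the box. Handing in.

```bash
python3 -c "
from rig import ctrl
print(ctrl.job_done(), ctrl.read_state()['time'])"
```

```text
the job is handed in; nothing more can be done
the job is handed in; nothing more can be done
```

All four things are in their holders, and I handed the job in at about 35 s of the 128 s. I went in the order bottle, vial, box, timer. Each was lowered until the wrist force showed contact (6–10 N) and only then released.

| Thing | Last check in the top camera |
|---|---|
| Bottle | upright, about 2 mm from its holder's centre |
| Vial | upright, about 2 mm from its holder's centre |
| Red box | inside its rim, about 2 mm off centre, turned 1° from its holder |
| Timer | inside its rim with a gap on every side; judged by eye against the drawn recess outline |

- **Bystanders:** the carton measured unmoved. The beaker looks to be standing where it was, but I compared it only by eye.
- **Tool tilt:** the tool drifted to about 1.4° off vertical over the run. This shows in none of the placements.
- **Checks that failed:** none disagreed. One early pair of move calls was refused for missing keys, and nothing moved.

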